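# Ready the orbital shaker for a run

### The arm

A 7-joint arm with a two-finger parallel gripper is mounted at the origin on the work surface. World frame = base frame: x ahead of the robot, y to its left, z up, the work surface at z = 0. Lengths are in m, angles in degrees, forces in N, time in s.
With the tool pointing down it reaches from about 0.35 to 0.9 m from the base axis. Payload 7.2 kg.
Tool frame: the origin (TCP) lies at the very end of the fingers, on their centre line; the grasp point (between the pads) lies 19 mm behind it (r.hold_point_z is the distance from the TCP to the grasp point, in m); z points along the fingers, y is the line along which they close (so a half turn about z gives the same grasp; the last joint's range is limited). The gripper opens to 85 mm and grips with 20 to 120 N. Pads are 22 mm wide; open, the fingers measure 114 mm over their backs; the gripper's body (76 mm by 85 mm) begins 54 mm behind the grasp point. The pads swing forward as they close: fully open they stand 13 mm farther back than shut.
Start: joints at [64.332, 23.554, -0.728, 91.456, 0.321, 64.991, -4.71], TCP at [0.232, -0.58, 0.196] pointing down, gripper open.
Joint ranges: [-169.25, 169.25], [-16.82, 113.86], [-84.01, 82.57], [7.8, 145.47], [-59.2, 239.2], [7.22, 106.19], [-163.78, 163.78]. Speed limits (degrees/s): [136.94, 136.94, 172.46, 172.46, 180, 180, 180].

### API

Orientations are given as [roll, pitch, yaw] about the fixed x, y, z axes, in that order (R = Rz(yaw) Ry(pitch) Rx(roll)).
In Python, from cell import status, cams, r gives the robot as it stands.
- The arm moves only by the shell command python3 -m pendant 'ROWS' [FORCE]. ROWS is JSON, a list of rows, each an object of numbers: "wx", "wy", "wz": the turn, a rotation vector about the world's x, y, z in rad; "x", "y", "z": the shift along the world's x, y, z in cm; "gripper": the closure, from 0 (fully open) to 1 (shut). A call has 1 to 8 rows; each row shifts and turns the commanded pose from where the row before left it; what a row does not reach is not made up. A row lasts 1/8 s, in which the tool goes at most 62.5 mm and 10.7 degrees, less where a joint would pass 70% of its speed; a pose out of reach is approached as far as the arm can. A call with a gripper value outside its range is refused whole. The fingers move at their own pace and stop on an object; FORCE is the grip in N (left out, the last holds). Time passes only in rows, so rows that do not move let the fingers close. It gives the time, the measured TCP pose, the force, the opening and the grip force at its end, in the units of the state.
- status.state(): the state, without advancing time (a new reading comes with each control period).
- cams.grab_frame(name): name is "side" or "top" or "wrist"; returns a dict with "frame" (384x512x3 uint8, blue, green, red), "z_map" (384x512 float32, m along the optical axis (not along the pixel's ray), 0 where there is no reading), "mtx" (3x3 intrinsics, pixels), "xyz" and "rotation" of the camera in the world. Camera axes: x right, y down, z forward; pixel columns grow to the right and rows downward; lengths in m; the calibration is good to about 2 mm. A picture is of the moment at which its call begins.
- r.job_done(): hands the job in; it is judged then, once.
Trained networks look in a picture, given as the dict that the camera call returned (one of the last four; its "shot" number tells which), for a name from the list of things; names that differ only in an ending like _2 or _b are one class to them, and where a whole thing is asked for, a point or a joint stands for the part that bears it (a point fixed in the world has none). Each returns a list of dicts, best first, with "confidence" (0 to 1); they miss things now and then, are a little off and sometimes report something else, mostly with a low value. They report only what shows in the picture. A call takes as long as a camera call. They do not tell look-alikes from the thing itself.
- cams.regions_of(picture, thing): "pixels" (384x512 bool, what is visible of it) and "bbox" ([left, top, right, bottom] in pixels, round what is visible of it).
- cams.place_of(picture, thing): "xy" ([column, row] in pixels: a listed point, or the origin of a listed thing).
The state is a dict: "t": time; "joints": joint angles; "joint_velocities": joint speeds; "joint_torque": joint torques, N m; "tool_pos": TCP position; "tcp_rot": TCP orientation; "wrist_force": force on the tool from outside, world axes, zero at the start; "ft_torque": the same for the moment, N m; "grip_width": opening from 0.0 (shut) to 1.0 (fully open); "finger_force": force on a finger pad.
Only numpy, scipy, OpenCV 4.12 (cv2) and the standard library are available. Lean on these libraries where they do the work, as an engineer would, in place of code of your own. Each camera call takes 0.05 s, during which the arm holds its last target. There are 200 camera calls.

### The job

Get the shaker ready: lay each of the one or two blue-lidded sample boxes flat in a bay of its own on the platform, and put every T-head key from the white stand, head lengthwise, down through a free slot at the platform's front until its collar lies flat, then give it a quarter turn so that it is locked. Only when all boxes and keys are in, turn the black ratchet thimble clockwise until the hold-down bar has swung across to its stop and the clutch has clicked through a couple of times. Leave the other things on the bench where they are.

Things in the scene. Friction and masses are not known exactly. Their poses are not given: they have to be found in the camera images.
- box_0: loose sample box, white with a blue lid (one of up to two); 100 x 50 x 45 mm high, about 180 g. Origin at the centre of its underside; x along its 100 mm length, z up. May be absent.
- box_1: loose sample box, white with a blue lid (the other of up to two); 100 x 50 x 45 mm high, about 180 g. Origin at the centre of its underside; x along its 100 mm length, z up. May be absent.
- key_0: loose T-head lock key, upright in the white stand at the start. Origin on its axis, on the underside of its round steel collar (36 mm diameter, 5 mm thick). Below the collar an 8 mm shank, 13 mm long, then the steel T-head 26 mm long (along the key's x), 8 mm wide, 6 mm thick: its bottom is 19 mm below the origin. Above the collar a grey grip tab, 32 mm along x, 12 mm along y, from 5 to 37 mm above the origin: pinch it across its 12 mm. z up. About 80 g. May be absent.
- key_1: as key_0, the same shape and size. May be absent.
- key_2: as key_0, the same shape and size. May be absent.
- key_3: as key_0, the same shape and size. May be absent.
- key_stand: fixed white stand, 250 (x) x 55 x 30 mm high, origin at the centre of its underside, with four open wells in a row, 65 mm apart along its x, each 30 x 30 mm; a key hangs in a well by its collar, its origin 30 mm above the table, at any yaw
- shaker: fixed orbital shaker: white housing under an aluminium platform 240 (x) x 330 (y) mm whose upper face is 85 mm above the table; origin on the table under the platform's centre; x points from its slots (nearest the robot) to its bays, z up
- slot_0 (a point): centre of the rightmost (seen from the robot) key slot, at the platform's upper face. The slot is 30 mm long along the shaker's x and 12 mm wide along its y, cut through the 8 mm platform with 27 mm of free space below. The four slots are 65 mm apart in a row 80 mm from the platform's centre. Axes as the shaker's. A locked key's origin lies here, its x (T-head and tab) along the shaker's y
- slot_1 (a point): centre of the second from the right key slot, at the platform's upper face. The slot is 30 mm long along the shaker's x and 12 mm wide along its y, cut through the 8 mm platform with 27 mm of free space below. The four slots are 65 mm apart in a row 80 mm from the platform's centre. Axes as the shaker's. A locked key's origin lies here, its x (T-head and tab) along the shaker's y
- slot_2 (a point): centre of the third from the right key slot, at the platform's upper face. The slot is 30 mm long along the shaker's x and 12 mm wide along its y, cut through the 8 mm platform with 27 mm of free space below. The four slots are 65 mm apart in a row 80 mm from the platform's centre. Axes as the shaker's. A locked key's origin lies here, its x (T-head and tab) along the shaker's y
- slot_3 (a point): centre of the leftmost key slot, at the platform's upper face. The slot is 30 mm long along the shaker's x and 12 mm wide along its y, cut through the 8 mm platform with 27 mm of free space below. The four slots are 65 mm apart in a row 80 mm from the platform's centre. Axes as the shaker's. A locked key's origin lies here, its x (T-head and tab) along the shaker's y
- bay_0 (a point): centre of the right-hand (seen from the robot) box bay, on the platform's upper face. The bay is framed by rails 8 mm high and 4 mm thick, inside 108 mm (shaker's x) by 58 mm (y), so a box lies lengthwise along the shaker's x, 4 mm of play a side. Axes as the shaker's
- bay_1 (a point): centre of the left-hand box bay, on the platform's upper face. The bay is framed by rails 8 mm high and 4 mm thick, inside 108 mm (shaker's x) by 58 mm (y), so a box lies lengthwise along the shaker's x, 4 mm of play a side. Axes as the shaker's
- bar (a joint): turn of the hold-down bar, a flat steel bar 132 x 16 x 8 mm on a vertical axis midway between the bays, its underside 49 mm above the platform (4 mm above the tops of boxes in the bays). rad, grows clockwise seen from above: at 0 it lies along the shaker's x, clear of the bays, and it starts within 0.2 of that; at 1.57 it meets its stop, across the shaker with its ends over both bays. It stays where it is left (friction about 0.03 N m)
- thimble (a joint): turn of the ratchet thimble relative to the bar, rad, clockwise from above positive, 0 at the start. The slip clutch between them carries about 0.12 N m: turning the thimble clockwise carries the bar round until it meets its stop; then the thimble slips on, clicking once each 30 degrees, and this value grows. Anticlockwise it takes the bar back
- thimble_top (a point): centre of the top face of the ratchet thimble, a black ribbed cylinder 32 mm in diameter and 34 mm high on the bar's axis, above the bar (its foot is 2 mm above the bar's upper face). Its top is 93 mm above the platform; pinch it across its diameter from above, in any direction, and turn it in several short grasps
- wipe_roll: bystander, leave alone: white paper roll standing, 90 mm diameter, 100 mm high; origin at the centre of its underside
- reagent_bottle: bystander, leave alone: amber bottle, 64 mm diameter, 150 mm high; origin at the centre of its underside
- clear_tub: bystander, leave alone: clear open tub 110 x 90 x 45 mm; origin at the centre of its underside
- beaker: bystander, leave alone: glass beaker, 60 mm diameter, 70 mm high; origin at the centre of its underside
- spatula: bystander, leave alone: thin steel lab spatula lying, 170 mm long; origin at its middle, underside
- jar: bystander, leave alone: glass jar, 60 mm diameter, 70 mm high; origin at the centre of its underside
- vial: bystander, leave alone: small amber vial, 36 mm diameter, 55 mm high; origin at the centre of its underside
Mind the look-alikes: they are no part of the job. What is shaped like the key_0 but purple is not meant. What is shaped like the box_0 but pink is not meant.

How it is judged:
By the outcome, as a careful person would: the job done as asked, in the order asked, and still so for the second after the job is handed in, with the robot touching nothing.
Of box_0, box_1 only 1 to 2 are there at a start; the rules pass over those that are not, and their reading is None.
Of key_0, key_1, key_2, key_3 only 3 to 4 are there at a start; the rules pass over those that are not, and their reading is None.
At some moment in a run one of box_0, box_1 may be knocked a few centimetres aside while the robot is not near it.
It also fails if it takes over 210 s, if anything falls off the work surface, if the arm or the gripper's body presses on something with over 40 N, if the wrist force passes 120 N, or if a joint passes its speed limit or range.

## Working session

There is one attempt and no reset: what is moved stays moved. The work goes in short steps, Python scripts to look and compute and a shell command to move; the robot and the scene stay as the last step left them, time stands still between calls to the robot, and variables do not carry over. Pictures are saved under pics/ and viewed, at most 14 in all, crops included, and the job is handed in when it is done.

```bash
ls; mkdir -p pics; cat > h.py <<'E'
import numpy as np, cv2
from cell import status, cams, r
def world(p,uv,z=None,depth=None):
    """pixel -> world, at known height z or by depth"""
    K=np.array(p["mtx"]);R=np.array(p["rotation"]);t=np.array(p["xyz"])
    if R.shape!=(3,3):
        from scipy.spatial.transform import Rotation
        R=Rotation.from_euler("xyz",R,degrees=True).as_matrix()
    d=R@np.linalg.inv(K)@np.array([uv[0],uv[1],1.0])
    s=depth if depth is not None else (z-t[2])/d[2]
    return t+s*d
def cloud(p):
    K=np.array(p["mtx"]);R=np.array(p["rotation"]);t=np.array(p["xyz"])
    if R.shape!=(3,3):
        from scipy.spatial.transform import Rotation
        R=Rotation.from_euler("xyz",R,degrees=True).as_matrix()
    v,u=np.mgrid[:384,:512]
    c=np.stack([(u-K[0,2])/K[0,0],(v-K[1,2])/K[1,1],np.ones(u.shape)],-1)*p["z_map"][...,None]
    return c@R.T+t
E
python3 - <<'E'
from h import *
print(status.state())
for n in("top","side"):
    p=cams.grab_frame(n); cv2.imwrite(f"pics/{n}0.png",cv2.resize(p["frame"],(800,600),interpolation=cv2.INTER_CUBIC))
    print(n,p["xyz"],p["rotation"],p["mtx"])
E
```

```text
pics
{'t': 0.0, 'joints': array([64.33300169, 23.60087037, -0.72904177, 91.50314273,  0.3212408 ,
       64.99084099, -4.70846626]), 'joint_velocities': array([-0.03422052,  0.01217554,  0.03180561,  0.03675564, -0.0632918 ,
        0.02291766, -0.02132905]), 'joint_torque': array([ 3.57177532e-05, -6.00621557e+01,  6.82194382e-01, -2.99416137e+01,
        1.38585112e-02,  1.06073185e-02, -8.58748592e-06]), 'tool_pos': array([ 0.23145331, -0.57997396,  0.19545025]), 'tcp_rot': array([-1.79907429e+02,  6.64718284e-03,  2.17628876e+01]), 'wrist_force': array([ 0.33003224, -0.33006737, -0.39796235]), 'ft_torque': array([ 0.00300776, -0.03865397,  0.01513417]), 'finger_force': 0.0, 'grip_width': 1.0030378426975233}
top [0.35170704 0.09781634 1.12625318] [-168.3173292     0.23773319  -89.03259078] [[374.03523324   0.         249.81591962]
 [  0.         374.03523324 190.1913874 ]
 [  0.           0.           1.        ]]
side [0.13495493 0.82925194 0.95192132] [-135.42162427   -1.04193681 -149.54935153] [[456.31964605   0.         257.74256778]
 [  0.         456.31964605 188.06070578]
 [  0.           0.           1.        ]]
```

View pics/top0.png

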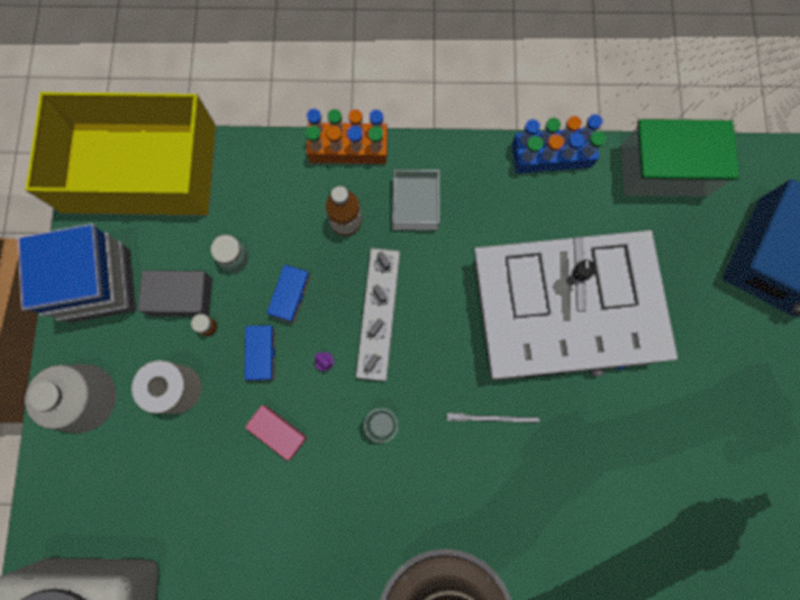

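View pics/side0.png

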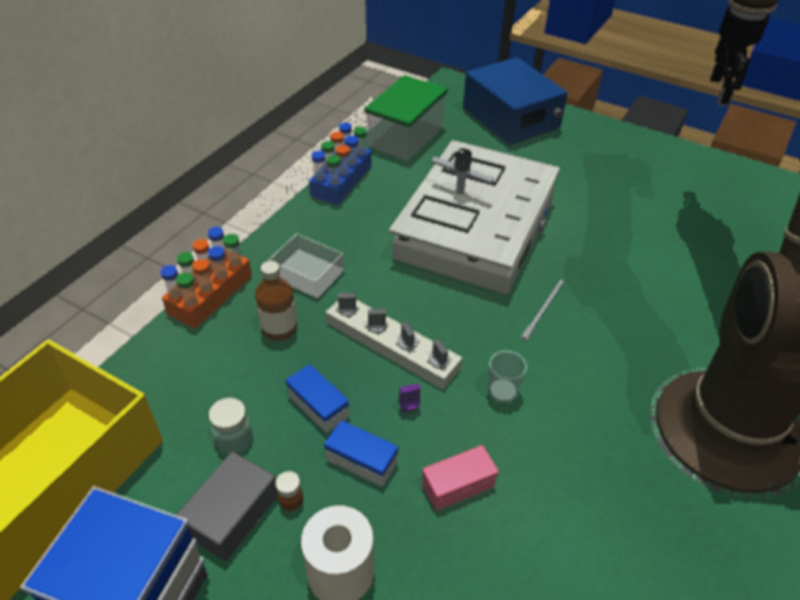

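The top view shows two blue-lidded boxes at (288,293) and (259,353), with the pink look-alike at (275,433). Four grey keys stand in the white stand at (382,262), (379,295), (375,328) and (371,363), and the purple decoy is at (323,361). The shaker is centred near (575,305), with its slots at y≈345 and its thimble at (585,270).

```bash
python3 - <<'E'
from h import *
p=cams.grab_frame("top"); W=cloud(p); f=p["frame"]; hsv=cv2.cvtColor(f,cv2.COLOR_BGR2HSV)
q=cams.grab_frame("side")
for n in["slot_0","slot_1","slot_2","slot_3","bay_0","bay_1","thimble_top","shaker","key_stand","key_0","box_0","bar"]:
    z={"s":.085,"b":.085,"t":.178,"k":.03}[n[0]]
    if n=="shaker" or n=="key_stand" or n=="box_0": z=0
    if n=="bar": z=.14
    for pic,nm in((p,"top"),(q,"side")):
        for d in cams.place_of(pic,n)[:5]:
            print(nm,n,round(d["confidence"],2),np.round(d["xy"]),world(pic,d["xy"],z)[:2].round(4))
m=((hsv[...,0]>100)&(hsv[...,0]<125)&(hsv[...,1]>150)).astype(np.uint8)
n,l,s,c=cv2.connectedComponentsWithStats(m)
for i in range(1,n):
    if s[i,4]>150:
        P=W[l==i]; P=P[abs(P[:,2]-.045)<.012]
        if len(P)>100:
            X=np.array([world(p,(u,v),.045)[:2] for v,u in np.argwhere(l==i)],np.float32)
            print("blue",c[i].round(),s[i,4],np.median(P[:,2]).round(4),cv2.minAreaRect(X*1000))
# slot darkness on the platform
import math
cv2.imwrite("pics/crop1.png",cv2.resize(f[140:245,220:440],(800,382),interpolation=cv2.INTER_CUBIC))
E
```

```text
top slot_0 0.92 [359. 220.] [ 0.4854 -0.2003]
top slot_0 0.88 [406. 216.] [ 0.4996 -0.3326]
top slot_0 0.8 [338. 226.] [ 0.4701 -0.1407]
top slot_0 0.59 [381. 217.] [ 0.4954 -0.2624]
side slot_0 0.92 [336. 131.] [ 0.476  -0.2522]
side slot_0 0.84 [331. 142.] [ 0.4668 -0.1956]
side slot_0 0.67 [320. 152.] [ 0.4742 -0.1362]
side slot_0 0.6 [339. 114.] [ 0.5004 -0.3381]
side slot_0 0.42 [300.  97.] [ 0.6507 -0.3534]
top slot_1 0.92 [359. 220.] [ 0.4854 -0.2003]
top slot_1 0.88 [406. 216.] [ 0.4996 -0.3326]
top slot_1 0.8 [338. 226.] [ 0.4701 -0.1407]
top slot_1 0.59 [381. 217.] [ 0.4954 -0.2624]
side slot_1 0.92 [336. 131.] [ 0.476  -0.2522]
side slot_1 0.84 [331. 142.] [ 0.4668 -0.1956]
side slot_1 0.67 [320. 152.] [ 0.4742 -0.1362]
side slot_1 0.6 [339. 114.] [ 0.5004 -0.3381]
side slot_1 0.42 [300.  97.] [ 0.6507 -0.3534]
top slot_2 0.92 [359. 220.] [ 0.4854 -0.2003]
top slot_2 0.88 [406. 216.] [ 0.4996 -0.3326]
top slot_2 0.8 [338. 226.] [ 0.4701 -0.1407]
top slot_2 0.59 [381. 217.] [ 0.4954 -0.2624]
side slot_2 0.92 [336. 131.] [ 0.476  -0.2522]
side slot_2 0.84 [331. 142.] [ 0.466
[... 1435 characters left out ...]
 0.1369]
top key_0 0.47 [205. 232.] [0.4524 0.2344]
side key_0 0.61 [281. 229.] [0.453  0.1349]
side key_0 0.55 [241. 208.] [0.5812 0.1268]
side key_0 0.53 [261. 218.] [0.5163 0.1309]
side key_0 0.49 [227. 200.] [0.6313 0.1217]
top box_0 0.87 [185. 191.] [0.5775 0.3056]
top box_0 0.83 [180. 279.] [0.3141 0.3052]
top box_0 0.79 [168. 227.] [0.4669 0.3503]
side box_0 0.72 [233. 297.] [0.4625 0.355 ]
side box_0 0.62 [290. 307.] [0.3329 0.3085]
side box_0 0.59 [201. 260.] [0.5869 0.3076]Traceback (most recent call last):
  File "<stdin>", line 9, in <module>
ValueError: it knows: bay, beaker, box, clear_tub, jar, key, key_stand, reagent_bottle, shaker, slot, spatula, thimble_top, vial, wipe_roll
```

```bash
python3 - <<'E'
from h import *
p=cams.grab_frame("top"); W=cloud(p); f=p["frame"]; hsv=cv2.cvtColor(f,cv2.COLOR_BGR2HSV); g=cv2.cvtColor(f,cv2.COLOR_BGR2GRAY)
m=((hsv[...,0]>100)&(hsv[...,0]<125)&(hsv[...,1]>150)).astype(np.uint8)
n,l,s,c=cv2.connectedComponentsWithStats(m)
for i in range(1,n):
    P=W[l==i]
    if 150<s[i,4]<1500 and abs(np.median(P[:,2])-.045)<.012:
        X=np.array([world(p,(u,v),.045)[:2] for v,u in np.argwhere(l==i)],np.float32)
        print("blue",c[i].round(),s[i,4],np.median(P[:,2]).round(4),cv2.minAreaRect(X*1000))
# dark marks on platform
yy,xx=np.mgrid[:384,:512]
m=((g<110)&(xx>310)&(xx<425)&(yy>205)&(yy<235)).astype(np.uint8)
n,l,s,c=cv2.connectedComponentsWithStats(m)
S=[]
for i in range(1,n):
    if 15<s[i,4]<100:
        w=np.where(l==i,150.-g,0).clip(0); ce=np.array([(w*xx).sum(),(w*yy).sum()])/w.sum()
        S.append(world(p,ce,.085)); print("slot",ce.round(1),s[i,4],S[-1].round(4))
# grey key tabs
print("stand z",np.median(W[195:205,241:245,2]))
for (u,v) in[(244,166),(242,188),(240,209),(238,231)]:
    Q=W[v-9:v+10,u-9:u+10].reshape(-1,3);Q=Q[(Q[:,2]>.055)&(Q[:,2]<.085)]
    if len(Q)>4:
        print("key",len(Q),Q.mean(0).round(4),cv2.minAreaRect((Q[:,:2]*1000).astype(np.float32)))
big=cv2.resize(f[140:245,150:440],(800,290),interpolation=cv2.INTER_CUBIC)
cv2.imwrite("pics/crop1.png",big)
print(np.median(W[200:205,355:365,2]))
E
```

```text
blue [354. 100.] 674 0.0444 ((878.5117797851562, -217.1094512939453), (84.49591827392578, 169.04017639160156), 3.9432005882263184)
blue [184. 187.] 579 0.0453 ((582.117919921875, 299.9410400390625), (54.976749420166016, 100.78875732421875), 74.95381164550781)
blue [165. 225.] 615 0.0452 ((467.4090881347656, 348.17950439453125), (101.62725830078125, 54.440330505371094), 1.381961703300476)
slot [406.5 217.4] 32 [ 0.4962 -0.3336  0.085 ]
slot [311.6 227.1] 41 [ 0.4648 -0.0679  0.085 ]
slot [383.6 220. ] 29 [ 0.488  -0.2692  0.085 ]
slot [360.5 222.2] 28 [ 0.4807 -0.2046  0.085 ]
slot [337.6 224.8] 28 [ 0.4723 -0.1404  0.085 ]
slot [412.  233.3] 71 [ 0.4521 -0.3458  0.085 ]
stand z 0.030505957044291265
key 51 [0.6432 0.1221 0.0661] ((644.642578125, 122.37699890136719), (32.27177810668945, 11.72905445098877), 32.23574447631836)
key 49 [0.5792 0.1278 0.0663] ((579.8101806640625, 127.68753814697266), (31.340959548950195, 12.004364013671875), 34.446449279785156)
key 52 [0.5146 0.1332 0.0659] ((515.0926513671875, 133.50439453125), (12.113330841064453, 31.34003448486328), 55.733299255371094)
key 49 [0.4498 0.1391 0.0663] ((449.9878234863281, 139.33497619628906), (11.683266639709473, 30.70295524597168), 59.982582092285156)
0.08589846307354698
```

View pics/crop1.png

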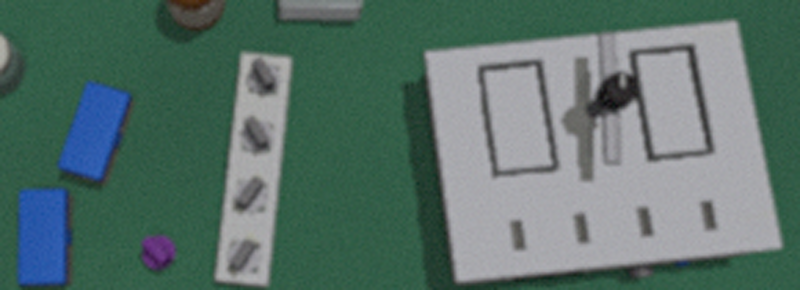

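The crop shows the two plain blue boxes at left, the four grey keys in the stand and four empty slots; the purple key at (157,252) is the decoy. Next I look closely at the shaker with the wrist camera.

```bash
python3 -m pendant '[{"z":5},{"z":5,"x":2,"y":2},{"z":4,"x":3,"y":4},{"z":4,"x":3.5,"y":4.5,"wz":-0.1},{"x":3.5,"y":4.5,"wz":-0.1},{"x":3.5,"y":4.5,"wz":-0.058},{"x":3.5,"y":4.5},{"x":3.5,"y":4.5}]'
python3 -m pendant '[{"x":2.5,"y":4},{"x":2,"y":2,"z":2},{},{}]'
python3 - <<'E'
from h import *
p=cams.grab_frame("wrist"); print(p["xyz"],p["rotation"]); cv2.imwrite("pics/w1.png",cv2.resize(p["frame"],(800,600),interpolation=cv2.INTER_CUBIC))
np.savez("w1.npz",**{k:np.array(v) for k,v in p.items() if k in("frame","z_map","mtx","xyz","rotation")})
E
```

```text
[ 0.30536388 -0.55090126  0.37396477] [ 1.61967453e+02 -2.29323357e-02 -6.81649657e+01]invalid input
invalid input
```

View pics/w1.png

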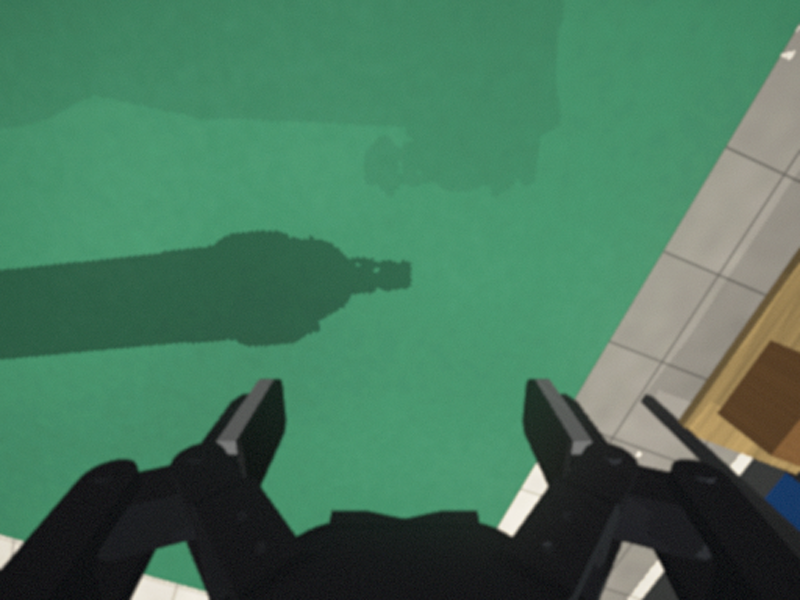

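The wrist camera only shows the green bench and the open fingers, because the moves were refused. I'll try rows with all keys filled in.

```bash
python3 -m pendant '[{"wx":0,"wy":0,"wz":0,"x":0,"y":0,"z":5,"gripper":0}]'; python3 -m pendant '[{"z":5,"gripper":0}]';python3 -m pendant '[{"z":5}]'; python3 -m pendant
```

```text
t: 1.52
tool_pos: [0.2307, -0.5783, 0.2429]
tcp_rot: [-179.5, 0.0, 21.8]
wrist_force: [0.1, -0.3, 1.2]
grip_width: 1.001
finger_force: 0.0invalid input
invalid input
invalid input
```

```bash
python3 -m pendant '[{"wx":0,"wy":0,"wz":0,"x":1,"y":2,"z":5,"gripper":0},{"wx":0,"wy":0,"wz":0,"x":2,"y":3,"z":4,"gripper":0},{"wx":0,"wy":0,"wz":0,"x":3,"y":4,"z":3,"gripper":0},{"wx":0,"wy":0,"wz":-0.06,"x":3.5,"y":4.5,"z":2,"gripper":0},{"wx":0,"wy":0,"wz":-0.1,"x":3.5,"y":4.5,"z":2,"gripper":0},{"wx":0,"wy":0,"wz":-0.1,"x":3.5,"y":4.5,"z":1,"gripper":0},{"wx":0,"wy":0,"wz":0,"x":3.5,"y":4.5,"z":0,"gripper":0},{"wx":0,"wy":0,"wz":0,"x":3,"y":4,"z":0,"gripper":0}]'
python3 -m pendant '[{"wx":0,"wy":0,"wz":0,"x":2,"y":3,"z":0,"gripper":0},{"wx":0,"wy":0,"wz":0,"x":0,"y":0,"z":0,"gripper":0},{"wx":0,"wy":0,"wz":0,"x":0,"y":0,"z":0,"gripper":0}]'
python3 - <<'E'
from h import *
p=cams.grab_frame("wrist"); print(p["xyz"],p["rotation"]); cv2.imwrite("pics/w2.png",cv2.resize(p["frame"],(800,600),interpolation=cv2.INTER_CUBIC))
for n in("slot_0","bay_0","thimble_top"):
    for d in cams.place_of(p,n)[:4]: print(n,d["confidence"].__round__(2),np.round(d["xy"],1),world(p,d["xy"],.178 if n[0]=="t" else .085)[:2].round(4))
np.savez("w2.npz",**{k:np.array(v) for k,v in p.items() if k in("frame","z_map","mtx","xyz","rotation")})
E
```

```text
t: 2.52
tool_pos: [0.4629, -0.2684, 0.4167]
tcp_rot: [180.0, -0.0, 6.9]
wrist_force: [0.6, -0.1, -1.1]
grip_width: 0.997
finger_force: 0.0
t: 2.9
tool_pos: [0.4813, -0.2412, 0.4163]
tcp_rot: [180.0, 0.0, 6.8]
wrist_force: [0.4, 0.3, 0.4]
grip_width: 1.001
finger_force: 0.0
[ 0.56013791 -0.2314893   0.5939334 ] [ 1.61951559e+02 -4.92981390e-02 -8.30931626e+01]
slot_0 0.85 [243.2 147.1] [ 0.4832 -0.2121]
slot_0 0.74 [307.8 145. ] [ 0.502  -0.3341]
slot_0 0.73 [206.8 147.6] [ 0.4739 -0.1431]
slot_0 0.67 [278.5 148. ] [ 0.4896 -0.2794]
bay_0 0.93 [297.5  79.4] [ 0.6137 -0.2954]
bay_0 0.77 [208.   77.6] [ 0.5975 -0.1378]
bay_0 0.5 [83.4 89.9] [0.5503 0.0826]
thimble_top 0.93 [249.5  73. ] [ 0.604  -0.2138]
```

View pics/w2.png

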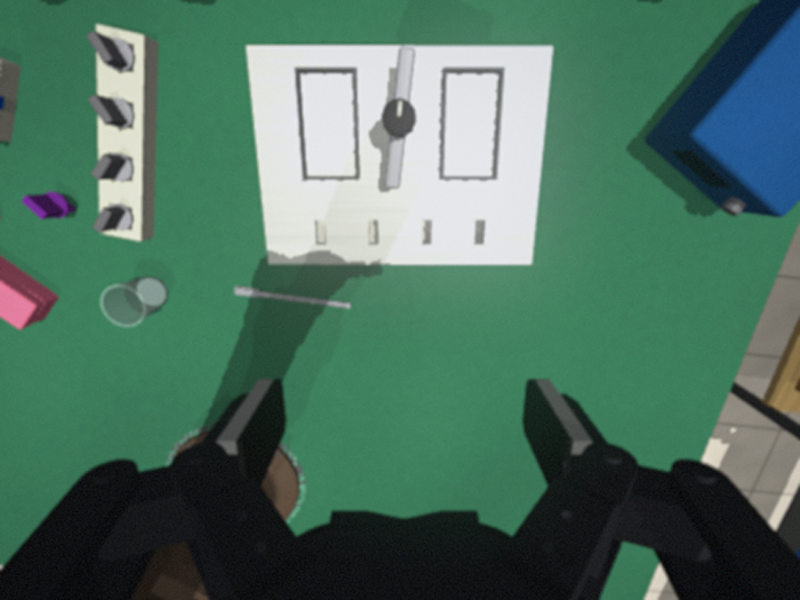

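The wrist view shows the whole platform, with corners near (246,45), (553,45), (533,265) and (268,265), and the four slots along y≈232. The thimble is at (398,118) and the bar is nearly along the shaker's x. I'll fit the platform pose from this.

```bash
python3 - <<'E'
import numpy as np,cv2
from h import world
p=dict(np.load("w2.npz")); f=p["frame"]; hsv=cv2.cvtColor(f,cv2.COLOR_BGR2HSV); g=cv2.cvtColor(f,cv2.COLOR_BGR2GRAY)
m=((hsv[...,1]<70)&(g>110)).astype(np.uint8); n,l,s,c=cv2.connectedComponentsWithStats(m)
i=l[50,170]; m=(l==i).astype(np.uint8)
cs,_=cv2.findContours(m,cv2.RETR_EXTERNAL,cv2.CHAIN_APPROX_NONE)
C=max(cs,key=cv2.contourArea)
q=np.array([world(p,x[0],.085)[:2] for x in C],np.float32)
rect=cv2.minAreaRect(q*1000); print("platform",rect)
# slots & rails: upsampled, warped to shaker top plane 0.5 mm/px, guess pose
def warp(cx,cy,yaw):
    a=np.radians(yaw); ex=np.array([np.cos(a),np.sin(a)]); ey=np.array([-np.sin(a),np.cos(a)])
    K=p["mtx"];t=p["xyz"]
    from scipy.spatial.transform import Rotation
    R=Rotation.from_euler("xyz",p["rotation"],degrees=True).as_matrix()
    U,V=np.meshgrid(np.arange(-180,180,.5),np.arange(-135,135,.5))  # U: -y , V: -x (mm)
    X=np.stack([cx-V*ex[0]/1e3-U*ey[0]/1e3,cy-V*ex[1]/1e3-U*ey[1]/1e3,np.full(U.shape,.085)],-1)
    Y=(X-t)@R; uv=Y/Y[...,2:]@K.T
    return cv2.remap(f,uv[...,0].astype(np.float32),uv[...,1].astype(np.float32),cv2.INTER_CUBIC)
cv2.imwrite("pics/warp.png",warp(.5637,-.2272,7.05))
E
```

```text
platform ((562.65673828125, -226.42759704589844), (244.0087127685547, 334.1439208984375), 6.918957233428955)
```

View pics/warp.png

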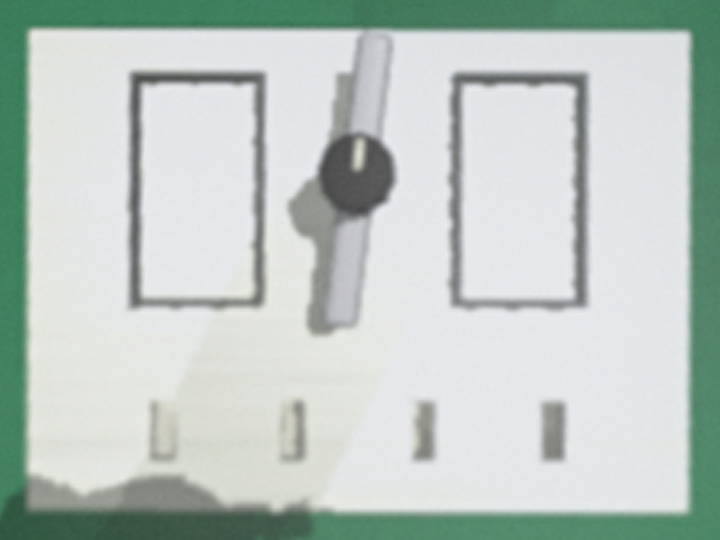

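The rectified platform (0.5 mm/px) confirms the pose. The centre is about (0.5633, -0.2269) at yaw 7.0°, the slots are 80 mm in front of it, and the bays are at (+40, ±80) mm. The thimble is at (+40, 0), and the bar sits at about 0.13 rad. Now box A.

```bash
python3 -m pendant '[{"wx":0,"wy":0,"wz":0,"x":1,"y":4,"z":0,"gripper":0},{"wx":0,"wy":0,"wz":-0.04,"x":1,"y":5,"z":0,"gripper":0},{"wx":0,"wy":0,"wz":-0.04,"x":1,"y":5.5,"z":-1,"gripper":0},{"wx":0,"wy":0,"wz":-0.04,"x":1,"y":5.5,"z":-1,"gripper":0},{"wx":0,"wy":0,"wz":-0.04,"x":1,"y":5.5,"z":-2,"gripper":0},{"wx":0,"wy":0,"wz":-0.04,"x":1,"y":5.5,"z":-2,"gripper":0},{"wx":0,"wy":0,"wz":-0.04,"x":1,"y":5.5,"z":-2,"gripper":0},{"wx":0,"wy":0,"wz":-0.04,"x":1,"y":5.5,"z":-2,"gripper":0}]'
python3 -m pendant '[{"wx":0,"wy":0,"wz":-0.04,"x":1,"y":5.5,"z":-2,"gripper":0},{"wx":0,"wy":0,"wz":-0.06,"x":1.1,"y":5,"z":-3,"gripper":0},{"wx":0,"wy":0,"wz":0,"x":0,"y":1.6,"z":-3,"gripper":0},{"wx":0,"wy":0,"wz":0,"x":0,"y":0,"z":0,"gripper":0},{"wx":0,"wy":0,"wz":0,"x":0,"y":0,"z":0,"gripper":0}]'
cat > box.py <<'E'
from h import *
p=cams.grab_frame("top"); W=cloud(p); hsv=cv2.cvtColor(p["frame"],cv2.COLOR_BGR2HSV)
m=((hsv[...,0]>100)&(hsv[...,0]<125)&(hsv[...,1]>150)).astype(np.uint8)
n,l,s,c=cv2.connectedComponentsWithStats(m)
for i in range(1,n):
    z=np.median(W[l==i][:,2])
    if 60<s[i,4]<800 and (abs(z-.045)<.012 or abs(z-.13)<.012) and c[i][1]>120:
        X=np.array([world(p,(u,v),.13 if z>.1 else .045)[:2] for v,u in np.argwhere(l==i)],np.float32)
        print("blue",c[i].round(),s[i,4],z.round(4),cv2.minAreaRect(X*1000))
E
python3 box.py
```

```text
t: 4.1
tool_pos: [0.5623, 0.1801, 0.3159]
tcp_rot: [180.0, -0.0, -9.4]
wrist_force: [1.0, -1.5, 0.1]
grip_width: 1.0
finger_force: 0.0
t: 4.72
tool_pos: [0.5837, 0.299, 0.2376]
tcp_rot: [-180.0, -0.1, -15.0]
wrist_force: [0.5, 0.4, 0.7]
grip_width: 1.003
finger_force: 0.0
blue [ 63. 174.] 177 0.1268 ((587.3042602539062, 623.918212890625), (76.3075180053711, 152.4687957763672), 66.91443634033203)
blue [163. 230.] 388 0.0455 ((464.225341796875, 351.3665771484375), (91.82179260253906, 49.205970764160156), 3.3507742881774902)
```

```bash
python3 -m pendant '[{"wx":0,"wy":0,"wz":0,"x":-0.1,"y":0.1,"z":-5,"gripper":0},{"wx":0,"wy":0,"wz":0,"x":0,"y":0,"z":-5,"gripper":0},{"wx":0,"wy":0,"wz":0,"x":0,"y":0,"z":-5,"gripper":0},{"wx":0,"wy":0,"wz":0,"x":0,"y":0,"z":-4,"gripper":0},{"wx":0,"wy":0,"wz":0,"x":0,"y":0,"z":-3,"gripper":0},{"wx":0,"wy":0,"wz":0,"x":0,"y":0,"z":0,"gripper":0},{"wx":0,"wy":0,"wz":0,"x":0,"y":0,"z":0,"gripper":0.6},{"wx":0,"wy":0,"wz":0,"x":0,"y":0,"z":0,"gripper":0.6}]' 40
python3 -m pendant '[{"wx":0,"wy":0,"wz":0,"x":0,"y":0,"z":0,"gripper":0.6},{"wx":0,"wy":0,"wz":0,"x":0,"y":0,"z":0,"gripper":0.6},{"wx":0,"wy":0,"wz":0,"x":0,"y":0,"z":0,"gripper":0.6}]' 40
```

```text
t: 5.78
tool_pos: [0.5832, 0.302, 0.0186]
tcp_rot: [-179.9, -0.2, -14.9]
wrist_force: [-0.2, -0.5, 0.1]
grip_width: 0.598
finger_force: 0.0
t: 6.15
tool_pos: [0.5817, 0.3016, 0.0165]
tcp_rot: [-180.0, -0.0, -14.9]
wrist_force: [-0.1, -0.2, -0.4]
grip_width: 0.397
finger_force: 0.0
```

The grip closed past 50 mm without any force, so I need to look.

```bash
python3 -m pendant '[{"wx":0,"wy":0,"wz":0,"x":0,"y":0,"z":0,"gripper":0.1},{"wx":0,"wy":0,"wz":0,"x":0,"y":0,"z":0,"gripper":0},{"wx":0,"wy":0,"wz":0,"x":0,"y":0,"z":0,"gripper":0},{"wx":0,"wy":0,"wz":0,"x":0,"y":0,"z":5,"gripper":0},{"wx":0,"wy":0,"wz":0,"x":0,"y":0,"z":6,"gripper":0},{"wx":0,"wy":0,"wz":0,"x":0,"y":0,"z":6,"gripper":0},{"wx":0,"wy":0,"wz":0,"x":-3,"y":0,"z":5,"gripper":0},{"wx":0,"wy":0,"wz":0,"x":-3,"y":0,"z":0,"gripper":0}]'
python3 - <<'E'
from h import *
a=cams.grab_frame("wrist")["frame"];b=cams.grab_frame("side")["frame"]
cv2.imwrite("pics/miss.png",cv2.resize(np.hstack([a,b]),(800,300)))
E
python3 box.py
```

```text
t: 7.15
tool_pos: [0.5227, 0.3033, 0.2411]
tcp_rot: [-179.7, -0.3, -14.9]
wrist_force: [0.7, 0.1, -0.7]
grip_width: 1.001
finger_force: 0.0
blue [ 66. 176.] 110 0.1253 ((594.1248779296875, 610.3283081054688), (94.15159606933594, 18.937969207763672), 3.394690752029419)
blue [189. 176.] 144 0.0455 ((619.2128295898438, 287.23260498046875), (56.74544143676758, 31.503746032714844), 46.18181610107422)
```

View pics/miss.png

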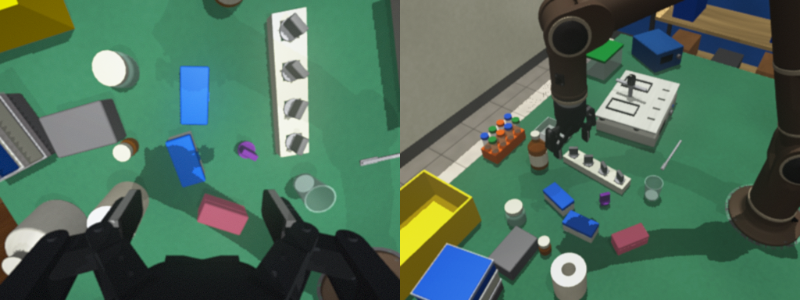

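```bash
cat > wbox.py <<'E'
from h import *
p=cams.grab_frame("wrist"); W=cloud(p); hsv=cv2.cvtColor(p["frame"],cv2.COLOR_BGR2HSV)
m=((hsv[...,0]>100)&(hsv[...,0]<125)&(hsv[...,1]>120)).astype(np.uint8)
n,l,s,c=cv2.connectedComponentsWithStats(m)
for i in range(1,n):
    z=np.median(W[l==i][:,2])
    if s[i,4]>200 and abs(z-.045)<.02:
        X=W[l==i]; X=X[abs(X[:,2]-z)<.006]
        X=np.array([world(p,(u,v),.045)[:2] for v,u in np.argwhere((l==i)&(abs(W[...,2]-z)<.008))],np.float32)
        print("wblue",c[i].round(),s[i,4],z.round(4),cv2.minAreaRect(X*1000))
print(status.state()["tool_pos"],status.state()["tcp_rot"])
E
python3 wbox.py
```

```text
wblue [246. 120.] 2856 0.0448 ((583.2454223632812, 302.16064453125), (49.53492736816406, 98.99539184570312), 73.83519744873047)
wblue [235. 204.] 2180 0.0448 ((470.00634765625, 350.05859375), (100.20867156982422, 50.217960357666016), 2.9804091453552246)
[0.52177699 0.30132944 0.23658998] [ 1.79994278e+02 -5.42789500e-02 -1.48886937e+01]
```

Box A has not moved, so closure 0.6 probably just stopped short. I'll descend again and close fully.

```bash
python3 -m pendant '[{"wx":0,"wy":0,"wz":-0.015,"x":3,"y":0.1,"z":0,"gripper":0},{"wx":0,"wy":0,"wz":0,"x":3.1,"y":0,"z":-5,"gripper":0},{"wx":0,"wy":0,"wz":0,"x":0,"y":0,"z":-5,"gripper":0},{"wx":0,"wy":0,"wz":0,"x":0,"y":0,"z":-5,"gripper":0},{"wx":0,"wy":0,"wz":0,"x":0,"y":0,"z":-4,"gripper":0},{"wx":0,"wy":0,"wz":0,"x":0,"y":0,"z":-2.8,"gripper":0},{"wx":0,"wy":0,"wz":0,"x":0,"y":0,"z":0,"gripper":0.6},{"wx":0,"wy":0,"wz":0,"x":0,"y":0,"z":0,"gripper":1}]' 40
python3 -m pendant '[{"wx":0,"wy":0,"wz":0,"x":0,"y":0,"z":0,"gripper":1},{"wx":0,"wy":0,"wz":0,"x":0,"y":0,"z":0,"gripper":1},{"wx":0,"wy":0,"wz":0,"x":0,"y":0,"z":0,"gripper":1}]' 40
```

```text
t: 8.35
tool_pos: [0.5836, 0.3027, 0.0188]
tcp_rot: [-180.0, -0.0, -15.8]
wrist_force: [-0.2, -0.5, 0.6]
grip_width: 0.607
finger_force: 0.0
t: 8.72
tool_pos: [0.5831, 0.3026, 0.019]
tcp_rot: [-180.0, -0.0, -15.8]
wrist_force: [0.6, -1.1, -0.1]
grip_width: -0.002
finger_force: 0.0
```

```bash
python3 - <<'E'
from h import *
a=cams.grab_frame("wrist")["frame"];b=cams.grab_frame("side")["frame"]
b=cv2.resize(b[150:342,120:376],(512,384))
cv2.imwrite("pics/miss2.png",cv2.resize(np.hstack([a,b]),(800,300)))
print(np.array(cams.grab_frame("wrist")["xyz"]))
E
python3 wbox.py
```

```text
[0.65910366 0.28106457 0.19639098]
wblue [258. 205.] 7741 0.0449 ((594.3426513671875, 299.22845458984375), (48.98497009277344, 79.53579711914062), 74.01659393310547)
[0.58276038 0.30249853 0.01845549] [-1.79996785e+02 -1.22241758e-02 -1.57677368e+01]
```

View pics/miss2.png

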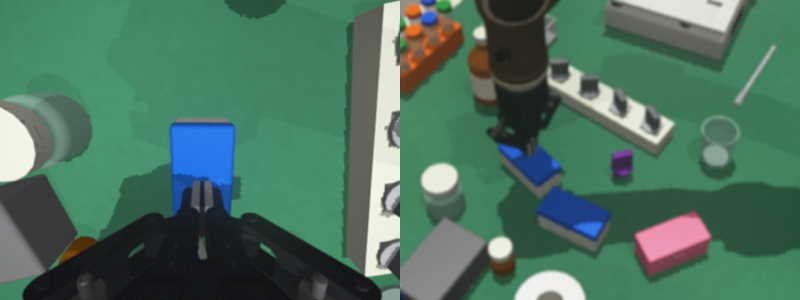

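```bash
python3 - <<'E'
from h import *
p=cams.grab_frame("wrist"); W=cloud(p)
for v in range(200,290,8): print(v,W[v,[236,246,254,258,262,270,280]].round(3).tolist()[3], p["z_map"][v,[246,254,258,262,270]].round(3))
q=cams.grab_frame("side"); W=cloud(q); 
m=(abs(W[...,0]-.583)<.03)&(abs(W[...,1]-.3025)<.03)&(W[...,2]<.12)&(q["frame"].max(-1)<70)
print(np.sort(W[m][:,2])[:10].round(3), m.sum())
s=status.state(); print(s["wrist_force"],s["finger_force"])
E
```

```text
200 [0.607, 0.296, 0.044] [0.16  0.16  0.162 0.16  0.161]
208 [0.602, 0.297, 0.044] [0.162 0.161 0.163 0.161 0.162]
216 [0.597, 0.299, 0.045] [0.163 0.164 0.163 0.164 0.162]
224 [0.592, 0.3, 0.045] [0.165 0.164 0.166 0.166 0.165]
232 [0.594, 0.3, 0.06] [0.168 0.152 0.151 0.151 0.15 ]
240 [0.593, 0.3, 0.069] [0.151 0.142 0.142 0.143 0.143]
248 [0.593, 0.3, 0.077] [0.134 0.134 0.135 0.135 0.135]
256 [0.593, 0.3, 0.084] [0.127 0.128 0.127 0.127 0.127]
264 [0.593, 0.3, 0.09] [0.12  0.121 0.122 0.121 0.122]
272 [0.589, 0.301, 0.09] [0.114 0.121 0.123 0.121 0.114]
280 [0.585, 0.302, 0.091] [0.108 0.116 0.123 0.122 0.108]
288 [0.581, 0.303, 0.091] [0.105 0.115 0.125 0.12  0.103]
[0.062 0.063 0.063 0.063 0.066 0.067 0.068 0.068 0.068 0.07 ] 206
[-0.28690932  1.2981965  -0.26419428] 0.0
```

The closed fingertips actually sit about 55 mm above the bench while the TCP reads 18 mm, so the true tips are roughly 37 mm above the reported TCP. I'll verify with a gentle touch on the lid.

```bash
python3 -m pendant '[{"wx":0,"wy":0,"wz":0,"x":0,"y":0,"z":-0.5,"gripper":1},{"wx":0,"wy":0,"wz":0,"x":0,"y":0,"z":0,"gripper":1}]'; for i in 1; do python3 -m pendant '[{"wx":0,"wy":0,"wz":0,"x":0,"y":0,"z":-0.2,"gripper":1},{"wx":0,"wy":0,"wz":0,"x":0,"y":0,"z":0,"gripper":1}]'; done; python3 -m pendant '[{"wx":0,"wy":0,"wz":0,"x":0,"y":0,"z":-0.2,"gripper":1},{"wx":0,"wy":0,"wz":0,"x":0,"y":0,"z":0,"gripper":1}]'; python3 -m pendant '[{"wx":0,"wy":0,"wz":0,"x":0,"y":0,"z":-0.2,"gripper":1},{"wx":0,"wy":0,"wz":0,"x":0,"y":0,"z":0,"gripper":1}]'
```

```text
t: 9.28
tool_pos: [0.5823, 0.3023, 0.0126]
tcp_rot: [180.0, 0.0, -15.8]
wrist_force: [0.1, 0.0, -0.5]
grip_width: -0.001
finger_force: 0.0
t: 9.52
tool_pos: [0.5826, 0.3024, 0.0111]
tcp_rot: [180.0, 0.0, -15.8]
wrist_force: [0.1, 0.3, -0.0]
grip_width: -0.002
finger_force: 0.0
t: 9.78
tool_pos: [0.5829, 0.3026, 0.0102]
tcp_rot: [-180.0, -0.0, -15.8]
wrist_force: [-2.2, -0.2, 7.1]
grip_width: 0.003
finger_force: 3.2
t: 10.02
tool_pos: [0.583, 0.3027, 0.0101]
tcp_rot: [-180.0, -0.1, -15.8]
wrist_force: [-8.1, -4.2, 20.8]
grip_width: 0.002
finger_force: 10.4
```

Contact came at a reported 0.010, with the lid at 0.045, so the true tip is the reported TCP + 35 mm. I'll use that from here and grip the box.

```bash
python3 -m pendant '[{"wx":0,"wy":0,"wz":0,"x":0,"y":0,"z":4,"gripper":1},{"wx":0,"wy":0,"wz":0,"x":0,"y":0,"z":2,"gripper":0},{"wx":0,"wy":0,"wz":0,"x":0,"y":0,"z":0,"gripper":0},{"wx":0,"wy":0,"wz":0,"x":0,"y":0,"z":0,"gripper":0},{"wx":0,"wy":0,"wz":0,"x":0,"y":0,"z":0,"gripper":0},{"wx":0,"wy":0,"wz":0,"x":0,"y":0,"z":0,"gripper":0},{"wx":0,"wy":0,"wz":0,"x":0,"y":0,"z":-3,"gripper":0},{"wx":0,"wy":0,"wz":0,"x":0,"y":0,"z":-3,"gripper":0}]' 40
python3 -m pendant '[{"wx":0,"wy":0,"wz":0,"x":0,"y":0,"z":-1.6,"gripper":0},{"wx":0,"wy":0,"wz":0,"x":0,"y":0,"z":-0.9,"gripper":0},{"wx":0,"wy":0,"wz":0,"x":0,"y":0,"z":0,"gripper":1},{"wx":0,"wy":0,"wz":0,"x":0,"y":0,"z":0,"gripper":1},{"wx":0,"wy":0,"wz":0,"x":0,"y":0,"z":0,"gripper":1},{"wx":0,"wy":0,"wz":0,"x":0,"y":0,"z":0,"gripper":1}]' 40
```

```text
t: 11.02
tool_pos: [0.5829, 0.3025, 0.0065]
tcp_rot: [-180.0, -0.0, -15.8]
wrist_force: [0.4, -0.2, 0.1]
grip_width: 0.998
finger_force: 0.0
t: 11.78
tool_pos: [0.5834, 0.3029, -0.0165]
tcp_rot: [-179.9, -0.1, -15.8]
wrist_force: [-0.8, -1.3, 5.4]
grip_width: 0.578
finger_force: 43.4
```

```bash
python3 -m pendant '[{"wx":0,"wy":0,"wz":0,"x":0,"y":0,"z":4,"gripper":1},{"wx":0,"wy":0,"wz":0,"x":0,"y":0,"z":5,"gripper":1},{"wx":0,"wy":0,"wz":0,"x":0,"y":0,"z":5,"gripper":1},{"wx":0,"wy":0,"wz":0.04,"x":0.1,"y":-3,"z":3.5,"gripper":1},{"wx":0,"wy":0,"wz":0.04,"x":0.1,"y":-4,"z":0,"gripper":1},{"wx":0,"wy":0,"wz":0.04,"x":0.1,"y":-5,"z":0,"gripper":1},{"wx":0,"wy":0,"wz":0.04,"x":0.1,"y":-5,"z":0,"gripper":1},{"wx":0,"wy":0,"wz":0.04,"x":0.1,"y":-5,"z":0,"gripper":1}]'
python3 -m pendant '[{"wx":0,"wy":0,"wz":0.04,"x":0.1,"y":-5,"z":0,"gripper":1},{"wx":0,"wy":0,"wz":0.04,"x":0.1,"y":-5,"z":0,"gripper":1},{"wx":0,"wy":0,"wz":0.04,"x":0.1,"y":-5,"z":0,"gripper":1},{"wx":0,"wy":0,"wz":0.04,"x":0.1,"y":-4.5,"z":0,"gripper":1},{"wx":0,"wy":0,"wz":0.038,"x":0.1,"y":-3.05,"z":0,"gripper":1},{"wx":0,"wy":0,"wz":0,"x":0,"y":0,"z":0,"gripper":1},{"wx":0,"wy":0,"wz":0,"x":0,"y":0,"z":0,"gripper":1}]'
```

```text
t: 12.78
tool_pos: [0.5872, 0.0807, 0.157]
tcp_rot: [180.0, 0.0, -4.2]
wrist_force: [1.0, -0.6, -2.8]
grip_width: 0.578
finger_force: 42.9
t: 13.65
tool_pos: [0.5924, -0.1421, 0.157]
tcp_rot: [-179.9, 0.0, 7.0]
wrist_force: [-0.1, 1.3, -2.3]
grip_width: 0.575
finger_force: 42.8
```

```bash
python3 -m pendant '[{"wx":0,"wy":0,"wz":0,"x":0.05,"y":-0.05,"z":-3,"gripper":1},{"wx":0,"wy":0,"wz":0,"x":0,"y":0,"z":-3,"gripper":1},{"wx":0,"wy":0,"wz":0,"x":0,"y":0,"z":-1.5,"gripper":1},{"wx":0,"wy":0,"wz":0,"x":0,"y":0,"z":-0.8,"gripper":1},{"wx":0,"wy":0,"wz":0,"x":0,"y":0,"z":-0.4,"gripper":1},{"wx":0,"wy":0,"wz":0,"x":0,"y":0,"z":0,"gripper":1}]'
```

```text
t: 14.4
tool_pos: [0.5936, -0.1434, 0.0708]
tcp_rot: [180.0, -0.0, 7.0]
wrist_force: [0.3, -0.3, -1.4]
grip_width: 0.576
finger_force: 42.7
```

```bash
python3 -m pendant '[{"wx":0,"wy":0,"wz":0,"x":0,"y":0,"z":-0.2,"gripper":1},{"wx":0,"wy":0,"wz":0,"x":0,"y":0,"z":0,"gripper":0.28},{"wx":0,"wy":0,"wz":0,"x":0,"y":0,"z":0,"gripper":0.28},{"wx":0,"wy":0,"wz":0,"x":0,"y":0,"z":2,"gripper":0.28},{"wx":0,"wy":0,"wz":0,"x":0,"y":0,"z":4,"gripper":0.28},{"wx":0,"wy":0,"wz":0,"x":0,"y":0,"z":5,"gripper":0.28},{"wx":0,"wy":0,"wz":0,"x":-1,"y":4,"z":2,"gripper":0},{"wx":0,"wy":0,"wz":-0.01,"x":-1.4,"y":5,"z":0,"gripper":0}]'
python3 -m pendant '[{"wx":0,"wy":0,"wz":-0.01,"x":-1.4,"y":5,"z":0,"gripper":0},{"wx":0,"wy":0,"wz":-0.01,"x":-1.4,"y":5,"z":0,"gripper":0},{"wx":0,"wy":0,"wz":-0.01,"x":-1.4,"y":5,"z":0,"gripper":0},{"wx":0,"wy":0,"wz":-0.01,"x":-1.4,"y":5,"z":0,"gripper":0},{"wx":0,"wy":0,"wz":-0.01,"x":-1.4,"y":5,"z":0,"gripper":0},{"wx":0,"wy":0,"wz":-0.01,"x":-1.0,"y":5,"z":0,"gripper":0},{"wx":0,"wy":0,"wz":0,"x":-1,"y":3,"z":0,"gripper":0},{"wx":0,"wy":0,"wz":0,"x":-0.5,"y":2,"z":0,"gripper":0}]'
python3 wbox.py; python3 box.py
```

```text
t: 15.4
tool_pos: [0.5707, -0.0534, 0.2021]
tcp_rot: [179.9, -0.3, 6.3]
wrist_force: [-0.1, 2.1, 0.5]
grip_width: 1.001
finger_force: 0.0
t: 16.4
tool_pos: [0.4734, 0.2988, 0.2001]
tcp_rot: [-179.9, -0.1, 3.2]
wrist_force: [0.3, 0.0, -0.3]
grip_width: 0.999
finger_force: 0.0
wblue [218. 170.] 2995 0.0448 ((469.62164306640625, 350.512939453125), (99.08504486083984, 49.94785690307617), 2.90817928314209)
[0.47249196 0.30132255 0.20020145] [-1.79833650e+02 -7.93794553e-02  3.28139898e+00]
blue [ 65. 172.] 153 0.1265 ((603.7327880859375, 614.6787719726562), (46.53168869018555, 132.3897247314453), 82.51605987548828)
blue [340. 180.] 610 0.1304 ((591.4237670898438, -141.6847381591797), (97.23545837402344, 48.175506591796875), 6.670541286468506)
```

```bash
python3 -m pendant '[{"wx":0,"wy":0,"wz":0,"x":-0.2,"y":3,"z":0,"gripper":0},{"wx":0,"wy":0,"wz":-0.005,"x":-0.1,"y":1.9,"z":-4,"gripper":0},{"wx":0,"wy":0,"wz":0,"x":0,"y":0,"z":-5,"gripper":0},{"wx":0,"wy":0,"wz":0,"x":0,"y":0,"z":-5,"gripper":0},{"wx":0,"wy":0,"wz":0,"x":0,"y":0,"z":-4,"gripper":0},{"wx":0,"wy":0,"wz":0,"x":0,"y":0,"z":-2.5,"gripper":0},{"wx":0,"wy":0,"wz":0,"x":0,"y":0,"z":-1.3,"gripper":0},{"wx":0,"wy":0,"wz":0,"x":0,"y":0,"z":0,"gripper":1}]'
python3 -m pendant '[{"wx":0,"wy":0,"wz":0,"x":0,"y":0,"z":0,"gripper":1},{"wx":0,"wy":0,"wz":0,"x":0,"y":0,"z":0,"gripper":1},{"wx":0,"wy":0,"wz":0,"x":0,"y":0,"z":0,"gripper":1}]'
```

```text
t: 17.5
tool_pos: [0.4717, 0.3448, -0.0196]
tcp_rot: [180.0, 0.0, 2.7]
wrist_force: [0.4, 0.5, -0.6]
grip_width: 0.812
finger_force: 0.0
t: 17.88
tool_pos: [0.4723, 0.3465, -0.0179]
tcp_rot: [-179.9, -0.2, 2.7]
wrist_force: [-0.8, -0.0, 6.9]
grip_width: 0.579
finger_force: 43.1
```

```bash
python3 -m pendant '[{"wx":0,"wy":0,"wz":0,"x":0,"y":0,"z":4,"gripper":1},{"wx":0,"wy":0,"wz":0,"x":0,"y":0,"z":5,"gripper":1},{"wx":0,"wy":0,"wz":0,"x":0,"y":0,"z":5,"gripper":1},{"wx":0,"wy":0,"wz":0,"x":0.3,"y":-2,"z":4.5,"gripper":1},{"wx":0,"wy":0,"wz":0,"x":1,"y":-4,"z":3,"gripper":1},{"wx":0,"wy":0,"wz":0,"x":1,"y":-4.5,"z":1.5,"gripper":1},{"wx":0,"wy":0,"wz":0.01,"x":1,"y":-5,"z":0,"gripper":1},{"wx":0,"wy":0,"wz":0.01,"x":1,"y":-5,"z":0,"gripper":1}]'
python3 -m pendant '[{"wx":0,"wy":0,"wz":0.01,"x":1,"y":-5,"z":0,"gripper":1},{"wx":0,"wy":0,"wz":0.01,"x":1,"y":-5,"z":0,"gripper":1},{"wx":0,"wy":0,"wz":0.01,"x":1,"y":-5,"z":0,"gripper":1},{"wx":0,"wy":0,"wz":0.01,"x":1,"y":-5,"z":0,"gripper":1},{"wx":0,"wy":0,"wz":0.01,"x":1,"y":-5,"z":0,"gripper":1},{"wx":0,"wy":0,"wz":0.01,"x":1,"y":-5,"z":0,"gripper":1},{"wx":0,"wy":0,"wz":0,"x":1,"y":-4.5,"z":0,"gripper":1},{"wx":0,"wy":0,"wz":0,"x":1,"y":-4,"z":0,"gripper":1}]'
python3 -m pendant '[{"wx":0,"wy":0,"wz":0,"x":1,"y":-3,"z":0,"gripper":1},{"wx":0,"wy":0,"wz":0,"x":0.9,"y":-2,"z":0,"gripper":1},{"wx":0,"wy":0,"wz":0,"x":0,"y":0,"z":0,"gripper":1},{"wx":0,"wy":0,"wz":0,"x":0,"y":0,"z":0,"gripper":1}]'
```

```text
t: 18.88
tool_pos: [0.5143, 0.1387, 0.2111]
tcp_rot: [180.0, -0.1, 3.9]
wrist_force: [0.6, -1.8, -1.0]
grip_width: 0.578
finger_force: 42.3
t: 19.88
tool_pos: [0.5938, -0.2466, 0.2107]
tcp_rot: [180.0, 0.0, 7.3]
wrist_force: [1.1, 0.5, -1.1]
grip_width: 0.577
finger_force: 42.3
t: 20.38
tool_pos: [0.613, -0.2932, 0.2104]
tcp_rot: [-180.0, 0.0, 7.4]
wrist_force: [-0.1, -0.7, -0.4]
grip_width: 0.577
finger_force: 42.3
```

```bash
python3 -m pendant '[{"wx":0,"wy":0,"wz":-0.006,"x":0.25,"y":-0.8,"z":-2,"gripper":1},{"wx":0,"wy":0,"wz":0,"x":0,"y":0,"z":-4,"gripper":1},{"wx":0,"wy":0,"wz":0,"x":0,"y":0,"z":-4,"gripper":1},{"wx":0,"wy":0,"wz":0,"x":0,"y":0,"z":-2.5,"gripper":1},{"wx":0,"wy":0,"wz":0,"x":0,"y":0,"z":-1,"gripper":1},{"wx":0,"wy":0,"wz":0,"x":0,"y":0,"z":-0.5,"gripper":1},{"wx":0,"wy":0,"wz":0,"x":0,"y":0,"z":-0.2,"gripper":1},{"wx":0,"wy":0,"wz":0,"x":0,"y":0,"z":0,"gripper":1}]'
```

```text
t: 21.38
tool_pos: [0.6162, -0.3027, 0.0692]
tcp_rot: [180.0, -0.1, 7.0]
wrist_force: [-0.5, -0.1, -0.9]
grip_width: 0.576
finger_force: 42.3
```

```bash
python3 -m pendant '[{"wx":0,"wy":0,"wz":0,"x":0,"y":0.1,"z":-0.2,"gripper":1},{"wx":0,"wy":0,"wz":0,"x":0,"y":0,"z":0,"gripper":0.28},{"wx":0,"wy":0,"wz":0,"x":0,"y":0,"z":0,"gripper":0.28},{"wx":0,"wy":0,"wz":0,"x":0,"y":0,"z":2,"gripper":0.28},{"wx":0,"wy":0,"wz":0,"x":0,"y":0,"z":4,"gripper":0.28},{"wx":0,"wy":0,"wz":0,"x":0,"y":0,"z":5,"gripper":0.4},{"wx":0,"wy":0,"wz":0,"x":0,"y":0,"z":4,"gripper":0.4},{"wx":0,"wy":0,"wz":-0.06,"x":-1,"y":3,"z":0,"gripper":0.4}]'
python3 -m pendant '[{"wx":0,"wy":0,"wz":-0.06,"x":-1.5,"y":4,"z":0,"gripper":0.4},{"wx":0,"wy":0,"wz":-0.06,"x":-1.5,"y":4.5,"z":0,"gripper":0.4},{"wx":0,"wy":0,"wz":-0.06,"x":-1.5,"y":4.5,"z":0,"gripper":0.4},{"wx":0,"wy":0,"wz":-0.06,"x":-1.5,"y":4.5,"z":0,"gripper":0.4},{"wx":0,"wy":0,"wz":-0.06,"x":-1.5,"y":4.5,"z":0,"gripper":0.4},{"wx":0,"wy":0,"wz":-0.06,"x":-1.5,"y":4.5,"z":0,"gripper":0.4},{"wx":0,"wy":0,"wz":-0.07,"x":-1.5,"y":4.5,"z":0,"gripper":0.4},{"wx":0,"wy":0,"wz":-0.07,"x":-1.5,"y":4.5,"z":0,"gripper":0.4}]'
python3 -m pendant '[{"wx":0,"wy":0,"wz":-0.07,"x":-1.5,"y":4,"z":0,"gripper":0.4},{"wx":0,"wy":0,"wz":-0.07,"x":-1.5,"y":2,"z":0,"gripper":0.4},{"wx":0,"wy":0,"wz":0,"x":0,"y":0,"z":0,"gripper":0.4},{"wx":0,"wy":0,"wz":0,"x":0,"y":0,"z":0,"gripper":0.4}]'
cat > wkey.py <<'E'
from h import *
p=cams.grab_frame("wrist"); W=cloud(p)
m=((W[...,2]>.060)&(W[...,2]<.072)&(W[...,1]<.16)&(W[...,1]>.10)&(W[...,0]>.42)&(W[...,0]<.67)).astype(np.uint8)
n,l,s,c=cv2.connectedComponentsWithStats(m)
for i in range(1,n):
    if s[i,4]>40:
        Q=W[l==i]; print("wkey",c[i].round(),s[i,4],Q.mean(0).round(4),[np.round(a,1) for a in cv2.minAreaRect((Q[:,:2]*1000).astype(np.float32))])
s=status.state(); print(s["tool_pos"].round(4),s["tcp_rot"].round(1),s["joints"].round(0))
cv2.imwrite("pics/wk.png",p["frame"])
E
python3 wkey.py; python3 box.py
```

```text
t: 22.38
tool_pos: [0.6078, -0.2741, 0.2219]
tcp_rot: [179.7, -0.4, 3.3]
wrist_force: [-0.3, 1.1, -0.3]
grip_width: 0.6
finger_force: 0.0
t: 23.38
tool_pos: [0.4855, 0.0852, 0.2181]
tcp_rot: [-179.9, -0.1, -25.2]
wrist_force: [1.2, 0.1, -0.0]
grip_width: 0.602
finger_force: 0.0
t: 23.88
tool_pos: [0.4564, 0.1429, 0.2172]
tcp_rot: [-180.0, -0.1, -33.1]
wrist_force: [-0.2, -0.4, -0.7]
grip_width: 0.602
finger_force: 0.0
wkey [180.  18.] 417 [0.6446 0.1212 0.0664] [array([645.5, 121.2]), array([32.4, 12.3]), np.float64(32.6)]
wkey [211.  76.] 323 [0.5804 0.1267 0.0667] [array([580.8, 126.9]), array([31.9, 12. ]), np.float64(33.9)]
wkey [239. 127.] 268 [0.5163 0.1323 0.0667] [array([516.2, 132.5]), array([11. , 30.7]), np.float64(56.0)]
wkey [263. 173.] 233 [0.4521 0.138  0.0667] [array([451.7, 138. ]), array([11.6, 31.5]), np.float64(57.5)]
[0.4565 0.1425 0.2169] [-1.80e+02 -1.00e-01 -3.32e+01] [   6.   11.  -33.  108.    7.   63. -153.]
blue [ 65. 173.] 157 0.1263 ((601.7376708984375, 615.1395263671875), (48.901153564453125, 135.50045776367188), 81.35179901123047)
blue [398. 174.] 612 0.1302 ((610.83740234375, -299.5992126464844), (97.21370697021484, 48.79759216308594), 6.91499662399292)
blue [340. 180.] 611 0.1305 ((591.4346923828125, -141.63015747070312), (97.25906372070312, 48.22691345214844), 6.773622989654541)
```

Both boxes are in their bays (lids at z = 0.130). Joint 7 is near its limit at this yaw, so I'll start with the far key, which has yaw +32.5°.

```bash
python3 -m pendant '[{"wx":0,"wy":0,"wz":0.1,"x":2,"y":-0.3,"z":0,"gripper":0.4},{"wx":0,"wy":0,"wz":0.16,"x":3,"y":-0.3,"z":0,"gripper":0.4},{"wx":0,"wy":0,"wz":0.16,"x":3,"y":-0.3,"z":0,"gripper":0.4},{"wx":0,"wy":0,"wz":0.16,"x":3,"y":-0.3,"z":-1,"gripper":0.4},{"wx":0,"wy":0,"wz":0.16,"x":3,"y":-0.3,"z":-2,"gripper":0.4},{"wx":0,"wy":0,"wz":0.16,"x":3,"y":-0.3,"z":-3,"gripper":0.4},{"wx":0,"wy":0,"wz":0.16,"x":1.9,"y":-0.3,"z":-3,"gripper":0.4},{"wx":0,"wy":0,"wz":0.087,"x":0,"y":0,"z":-3,"gripper":0.4}]'
python3 -m pendant '[{"wx":0,"wy":0,"wz":0,"x":0,"y":0,"z":0,"gripper":0.4},{"wx":0,"wy":0,"wz":0,"x":0,"y":0,"z":0,"gripper":0.4},{"wx":0,"wy":0,"wz":0,"x":0,"y":0,"z":0,"gripper":0.4}]'
python3 -c "
from h import *;print(status.state()['joints'].round(0))"
```

```text
t: 24.98
tool_pos: [0.6463, 0.1202, 0.0943]
tcp_rot: [-180.0, 0.0, 32.6]
wrist_force: [-0.2, 0.6, 0.2]
grip_width: 0.599
finger_force: 0.0
t: 25.35
tool_pos: [0.6456, 0.1227, 0.0982]
tcp_rot: [179.9, -0.1, 32.5]
wrist_force: [-0.1, -0.3, -0.1]
grip_width: 0.597
finger_force: 0.0
[ 10.  37. -38.  91.  25.  61. -92.]
```

```bash
python3 -m pendant '[{"wx":0,"wy":0,"wz":0,"x":0,"y":-0.1,"z":-3,"gripper":0.4},{"wx":0,"wy":0,"wz":0,"x":0,"y":0,"z":-3,"gripper":0.4},{"wx":0,"wy":0,"wz":0,"x":0,"y":0,"z":-2,"gripper":0.4},{"wx":0,"wy":0,"wz":0,"x":0,"y":0,"z":-1.3,"gripper":0.4},{"wx":0,"wy":0,"wz":0,"x":0,"y":0,"z":0,"gripper":0.4},{"wx":0,"wy":0,"wz":0,"x":0,"y":0,"z":0,"gripper":1},{"wx":0,"wy":0,"wz":0,"x":0,"y":0,"z":0,"gripper":1},{"wx":0,"wy":0,"wz":0,"x":0,"y":0,"z":0,"gripper":1}]' 60
python3 -m pendant '[{"wx":0,"wy":0,"wz":0,"x":0,"y":0,"z":0,"gripper":1},{"wx":0,"wy":0,"wz":0,"x":0,"y":0,"z":0,"gripper":1}]'
```

```text
t: 26.35
tool_pos: [0.6454, 0.1218, 0.0044]
tcp_rot: [180.0, -0.1, 32.6]
wrist_force: [-0.2, -1.0, 4.0]
grip_width: 0.126
finger_force: 58.9
t: 26.6
tool_pos: [0.6454, 0.1218, 0.0044]
tcp_rot: [180.0, -0.1, 32.6]
wrist_force: [-1.6, 0.9, 6.6]
grip_width: 0.133
finger_force: 59.1
```

```bash
python3 -m pendant '[{"wx":0,"wy":0,"wz":0,"x":0,"y":0,"z":3,"gripper":1},{"wx":0,"wy":0,"wz":0,"x":0,"y":0,"z":5,"gripper":1},{"wx":0,"wy":0,"wz":0,"x":0,"y":0,"z":5,"gripper":1},{"wx":0,"wy":0,"wz":-0.05,"x":-1.5,"y":-2.5,"z":3,"gripper":1},{"wx":0,"wy":0,"wz":-0.06,"x":-2.5,"y":-4,"z":0,"gripper":1},{"wx":0,"wy":0,"wz":-0.07,"x":-3,"y":-4.5,"z":0,"gripper":1},{"wx":0,"wy":0,"wz":-0.07,"x":-3,"y":-4.5,"z":0,"gripper":1},{"wx":0,"wy":0,"wz":-0.07,"x":-3,"y":-4.5,"z":0,"gripper":1}]'
python3 -m pendant '[{"wx":0,"wy":0,"wz":-0.07,"x":-2.5,"y":-4,"z":0,"gripper":1},{"wx":0,"wy":0,"wz":-0.057,"x":-1.84,"y":-2.1,"z":-2,"gripper":1},{"wx":0,"wy":0,"wz":0,"x":0,"y":0,"z":-2,"gripper":1},{"wx":0,"wy":0,"wz":0,"x":0,"y":0,"z":0,"gripper":1},{"wx":0,"wy":0,"wz":0,"x":0,"y":0,"z":0,"gripper":1},{"wx":0,"wy":0,"wz":0,"x":0,"y":0,"z":0,"gripper":1}]'
```

```text
t: 27.6
tool_pos: [0.5134, -0.08, 0.1633]
tcp_rot: [180.0, 0.0, 14.1]
wrist_force: [0.6, -0.5, -0.1]
grip_width: 0.126
finger_force: 58.6
t: 28.35
tool_pos: [0.472, -0.1391, 0.124]
tcp_rot: [180.0, -0.1, 7.0]
wrist_force: [-0.6, 0.5, -1.2]
grip_width: 0.128
finger_force: 58.6
```

```bash
python3 -m pendant '[{"wx":0,"wy":0,"wz":0,"x":0,"y":-0.08,"z":-3,"gripper":1},{"wx":0,"wy":0,"wz":0,"x":0,"y":0,"z":-1,"gripper":1},{"wx":0,"wy":0,"wz":0,"x":0,"y":0,"z":0,"gripper":1},{"wx":0,"wy":0,"wz":0,"x":0,"y":0,"z":0,"gripper":1},{"wx":0,"wy":0,"wz":0,"x":0,"y":0,"z":0,"gripper":1}]'
python3 - <<'E'
from h import *
p=cams.grab_frame("wrist")["frame"]; cv2.imwrite("pics/ins.png",cv2.resize(p[130:300,160:360],(800,680))[:600])
E
```

```text
t: 28.98
tool_pos: [0.4719, -0.1404, 0.0841]
tcp_rot: [180.0, -0.1, 7.0]
wrist_force: [0.2, -0.3, -1.1]
grip_width: 0.129
finger_force: 58.6
```

View pics/ins.png

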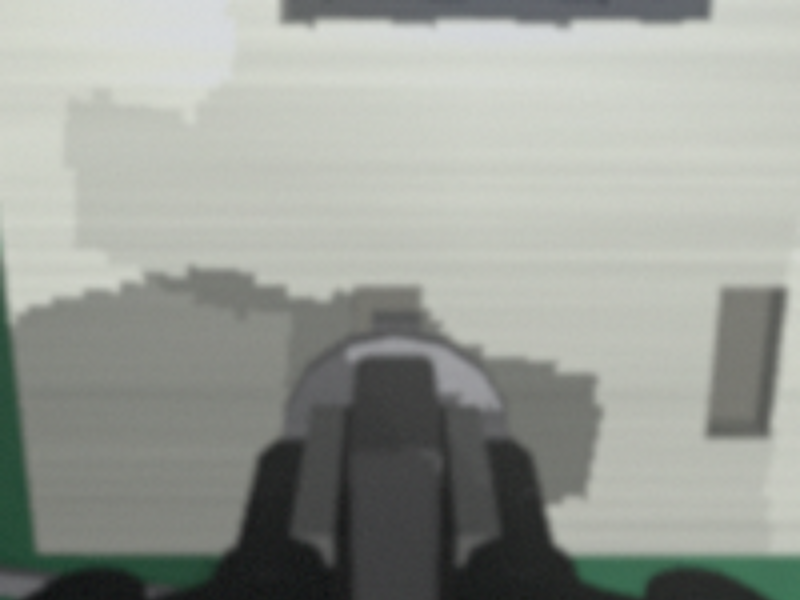

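The slot's far end shows just ahead of the collar at (397,315), centred on the tab at (393,400), so the key is aligned. Now I insert it.

```bash
python3 -m pendant '[{"wx":0,"wy":0,"wz":0,"x":0,"y":0.03,"z":-0.6,"gripper":1},{"wx":0,"wy":0,"wz":0,"x":0,"y":0,"z":-0.3,"gripper":1},{"wx":0,"wy":0,"wz":0,"x":0,"y":0,"z":-0.3,"gripper":1},{"wx":0,"wy":0,"wz":0,"x":0,"y":0,"z":0,"gripper":1},{"wx":0,"wy":0,"wz":0,"x":0,"y":0,"z":0,"gripper":1}]'
```

```text
t: 29.65
tool_pos: [0.4713, -0.1399, 0.0713]
tcp_rot: [-180.0, 0.0, 7.0]
wrist_force: [-0.3, -0.0, -0.9]
grip_width: 0.132
finger_force: 58.6
```

```bash
python3 -m pendant '[{"wx":0,"wy":0,"wz":0,"x":0.05,"y":0,"z":-0.5,"gripper":1},{"wx":0,"wy":0,"wz":0,"x":0,"y":0,"z":-0.4,"gripper":1},{"wx":0,"wy":0,"wz":0,"x":0,"y":0,"z":-0.2,"gripper":1},{"wx":0,"wy":0,"wz":0,"x":0,"y":0,"z":-0.1,"gripper":1},{"wx":0,"wy":0,"wz":0,"x":0,"y":0,"z":0,"gripper":1},{"wx":0,"wy":0,"wz":0,"x":0,"y":0,"z":0,"gripper":1}]'
```

```text
t: 30.4
tool_pos: [0.4719, -0.14, 0.0593]
tcp_rot: [180.0, -0.0, 7.0]
wrist_force: [0.4, -0.1, -1.6]
grip_width: 0.131
finger_force: 58.8
```

```bash
python3 -m pendant '[{"wx":0,"wy":0,"wz":0.17,"x":0,"y":0,"z":0,"gripper":1},{"wx":0,"wy":0,"wz":0.175,"x":0,"y":0,"z":0,"gripper":1},{"wx":0,"wy":0,"wz":0.175,"x":0,"y":0,"z":0,"gripper":1},{"wx":0,"wy":0,"wz":0.175,"x":0,"y":0,"z":0,"gripper":1},{"wx":0,"wy":0,"wz":0.175,"x":0,"y":0,"z":0,"gripper":1},{"wx":0,"wy":0,"wz":0.175,"x":0,"y":0,"z":0,"gripper":1},{"wx":0,"wy":0,"wz":0.175,"x":0,"y":0,"z":0,"gripper":1},{"wx":0,"wy":0,"wz":0.175,"x":0,"y":0,"z":0,"gripper":1}]'
python3 -m pendant '[{"wx":0,"wy":0,"wz":0.175,"x":0,"y":0,"z":0,"gripper":1},{"wx":0,"wy":0,"wz":0,"x":0,"y":0,"z":-0.1,"gripper":1},{"wx":0,"wy":0,"wz":0,"x":0,"y":0,"z":0,"gripper":1},{"wx":0,"wy":0,"wz":0,"x":0,"y":0,"z":0,"gripper":1}]'
```

```text
t: 31.4
tool_pos: [0.472, -0.1401, 0.0594]
tcp_rot: [180.0, 0.0, 87.2]
wrist_force: [0.2, -0.5, -0.7]
grip_width: 0.13
finger_force: 58.6
t: 31.9
tool_pos: [0.4721, -0.1402, 0.0593]
tcp_rot: [180.0, 0.1, 96.9]
wrist_force: [-3.7, 0.3, 11.8]
grip_width: 0.131
finger_force: 60.6
```

```bash
python3 -m pendant '[{"wx":0,"wy":0,"wz":0,"x":0,"y":0,"z":0.1,"gripper":0.4},{"wx":0,"wy":0,"wz":0,"x":0,"y":0,"z":0,"gripper":0.4},{"wx":0,"wy":0,"wz":0,"x":0,"y":0,"z":3,"gripper":0.4},{"wx":0,"wy":0,"wz":0,"x":0,"y":0,"z":5,"gripper":0.4},{"wx":0,"wy":0,"wz":-0.12,"x":1,"y":3,"z":1,"gripper":0.4},{"wx":0,"wy":0,"wz":-0.16,"x":1.6,"y":4,"z":0,"gripper":0.4},{"wx":0,"wy":0,"wz":-0.16,"x":1.6,"y":4,"z":0,"gripper":0.4},{"wx":0,"wy":0,"wz":-0.16,"x":1.6,"y":4,"z":0,"gripper":0.4}]'
python3 -m pendant '[{"wx":0,"wy":0,"wz":-0.16,"x":1.6,"y":4,"z":0,"gripper":0.4},{"wx":0,"wy":0,"wz":-0.16,"x":1.6,"y":4,"z":0,"gripper":0.4},{"wx":0,"wy":0,"wz":-0.17,"x":1.6,"y":3,"z":-1,"gripper":0.4},{"wx":0,"wy":0,"wz":0,"x":0.2,"y":0.8,"z":-2,"gripper":0.4},{"wx":0,"wy":0,"wz":0,"x":0,"y":0,"z":-2,"gripper":0.4},{"wx":0,"wy":0,"wz":0,"x":0,"y":0,"z":0,"gripper":0.4},{"wx":0,"wy":0,"wz":0,"x":0,"y":0,"z":0,"gripper":0.4}]'
python3 - <<'E'
from h import *
p=cams.grab_frame("top"); W=cloud(p)
m=((W[...,2]>.112)&(W[...,2]<.128)&(W[...,0]<.52)&(W[...,0]>.44)&(W[...,1]<-.09)&(W[...,1]>-.38))
Q=W[m]; print(m.sum(),Q.mean(0).round(4),cv2.minAreaRect((Q[:,:2]*1000).astype(np.float32)))
E
```

```text
t: 32.9
tool_pos: [0.5302, 0.0111, 0.1492]
tcp_rot: [180.0, 0.0, 62.2]
wrist_force: [-0.2, -0.9, -0.1]
grip_width: 0.606
finger_force: 0.0
t: 33.78
tool_pos: [0.5799, 0.1267, 0.0994]
tcp_rot: [180.0, 0.0, 34.4]
wrist_force: [0.5, -0.1, -0.2]
grip_width: 0.599
finger_force: 0.0
0 [nan nan nan] ((0.0, 0.0), (0.0, 0.0), 0.0)<stdin>:4: RuntimeWarning: Mean of empty slice.
  ret = um.true_divide(
```

```bash
python3 -m pendant '[{"wx":0,"wy":0,"wz":0,"x":0.06,"y":0.04,"z":-3,"gripper":0.4},{"wx":0,"wy":0,"wz":0,"x":0,"y":0,"z":-3,"gripper":0.4},{"wx":0,"wy":0,"wz":0,"x":0,"y":0,"z":-2,"gripper":0.4},{"wx":0,"wy":0,"wz":0,"x":0,"y":0,"z":-1.4,"gripper":0.4},{"wx":0,"wy":0,"wz":0,"x":0,"y":0,"z":0,"gripper":0.4},{"wx":0,"wy":0,"wz":0,"x":0,"y":0,"z":0,"gripper":1},{"wx":0,"wy":0,"wz":0,"x":0,"y":0,"z":0,"gripper":1},{"wx":0,"wy":0,"wz":0,"x":0,"y":0,"z":0,"gripper":1}]' 60
python3 -m pendant '[{"wx":0,"wy":0,"wz":0,"x":0,"y":0,"z":0,"gripper":1},{"wx":0,"wy":0,"wz":0,"x":0,"y":0,"z":0,"gripper":1}]'
python3 - <<'E'
from h import *
for n in("top","side"):
    p=cams.grab_frame(n); W=cloud(p)
    m=((W[...,2]>.095)&(W[...,2]<.128)&(W[...,0]<.51)&(W[...,0]>.44)&(W[...,1]<-.09)&(W[...,1]>-.38))
    Q=W[m]; print(n,m.sum(),Q.mean(0).round(4),cv2.minAreaRect((Q[:,:2]*1000).astype(np.float32)) if len(Q) else"")
    cv2.imwrite(f"pics/chk_{n}.png",p["frame"])
a=cv2.imread("pics/chk_side.png")[80:200,230:390]
cv2.imwrite("pics/chk.png",cv2.resize(a,(800,600),interpolation=cv2.INTER_CUBIC))
E
```

```text
t: 34.83
tool_pos: [0.5811, 0.1286, 0.0063]
tcp_rot: [180.0, -0.1, 34.5]
wrist_force: [-0.9, -0.1, 5.1]
grip_width: 0.129
finger_force: 58.8
t: 35.08
tool_pos: [0.5811, 0.1286, 0.0063]
tcp_rot: [180.0, -0.1, 34.5]
wrist_force: [-1.4, -0.4, 7.0]
grip_width: 0.127
finger_force: 58.9
top 0 [nan nan nan] 
side 73 [ 0.4698 -0.131   0.1135] ((471.2767333984375, -135.72779846191406), (11.632745742797852, 34.06276321411133), 6.749039649963379)<stdin>:5: RuntimeWarning: Mean of empty slice.
  ret = um.true_divide(
```

View pics/chk.png

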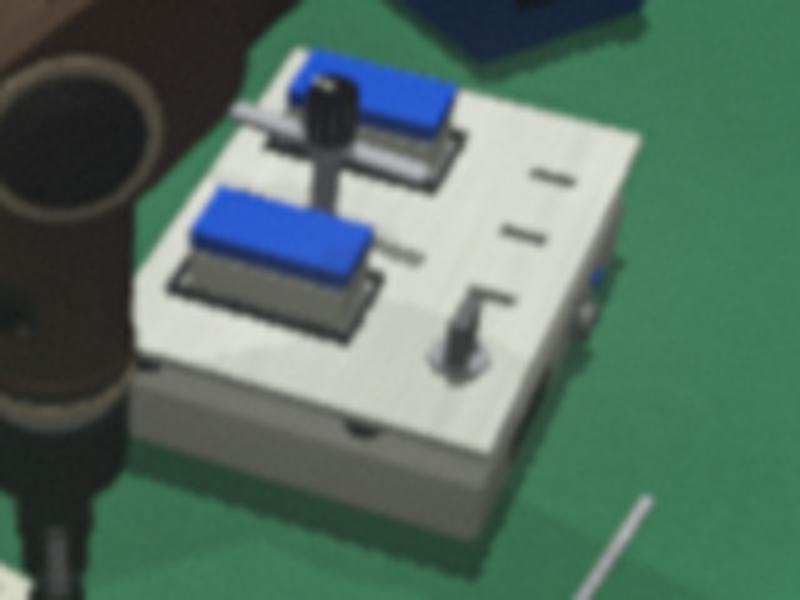

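The first key stands locked at (460,345) with its tab along the shaker's y, and both boxes lie flat in their bays. Key 2 goes to slot_2.

```bash
python3 -m pendant '[{"wx":0,"wy":0,"wz":0,"x":0,"y":0,"z":3,"gripper":1},{"wx":0,"wy":0,"wz":0,"x":0,"y":0,"z":5,"gripper":1},{"wx":0,"wy":0,"wz":0,"x":0,"y":0,"z":5,"gripper":1},{"wx":0,"wy":0,"wz":-0.05,"x":-1,"y":-3,"z":2,"gripper":1},{"wx":0,"wy":0,"wz":-0.06,"x":-1.3,"y":-4.5,"z":0,"gripper":1},{"wx":0,"wy":0,"wz":-0.07,"x":-1.5,"y":-5,"z":0,"gripper":1},{"wx":0,"wy":0,"wz":-0.07,"x":-1.5,"y":-5,"z":0,"gripper":1},{"wx":0,"wy":0,"wz":-0.07,"x":-1.5,"y":-5,"z":0,"gripper":1}]'
python3 -m pendant '[{"wx":0,"wy":0,"wz":-0.08,"x":-1.5,"y":-5,"z":0,"gripper":1},{"wx":0,"wy":0,"wz":-0.08,"x":-1.2,"y":-3.5,"z":0,"gripper":1},{"wx":0,"wy":0,"wz":0,"x":-0.52,"y":-2.3,"z":-1,"gripper":1},{"wx":0,"wy":0,"wz":0,"x":0,"y":0,"z":-2,"gripper":1},{"wx":0,"wy":0,"wz":0,"x":0,"y":0,"z":-3,"gripper":1},{"wx":0,"wy":0,"wz":0,"x":0,"y":0,"z":-0.6,"gripper":1},{"wx":0,"wy":0,"wz":0,"x":0,"y":0,"z":0,"gripper":1},{"wx":0,"wy":0,"wz":0,"x":0,"y":0,"z":0,"gripper":1}]'
```

```text
t: 36.17
tool_pos: [0.5116, -0.0982, 0.1554]
tcp_rot: [180.0, -0.0, 16.0]
wrist_force: [1.3, -0.5, -0.3]
grip_width: 0.126
finger_force: 58.7
t: 37.17
tool_pos: [0.481, -0.2046, 0.0904]
tcp_rot: [180.0, -0.1, 7.0]
wrist_force: [0.3, -0.5, -0.4]
grip_width: 0.125
finger_force: 58.7
```

```bash
python3 -m pendant '[{"wx":0,"wy":0,"wz":0,"x":0,"y":0.03,"z":-0.8,"gripper":1},{"wx":0,"wy":0,"wz":0,"x":0,"y":0,"z":-0.4,"gripper":1},{"wx":0,"wy":0,"wz":0,"x":0,"y":0,"z":-0.3,"gripper":1},{"wx":0,"wy":0,"wz":0,"x":0,"y":0,"z":0,"gripper":1},{"wx":0,"wy":0,"wz":0,"x":0,"y":0,"z":0,"gripper":1}]'
```

```text
t: 37.8
tool_pos: [0.4803, -0.2043, 0.0744]
tcp_rot: [180.0, -0.0, 7.0]
wrist_force: [-0.5, -0.3, -1.1]
grip_width: 0.127
finger_force: 58.7
```

```bash
python3 -m pendant '[{"wx":0,"wy":0,"wz":0,"x":0.05,"y":0,"z":-0.6,"gripper":1},{"wx":0,"wy":0,"wz":0,"x":0,"y":0,"z":-0.4,"gripper":1},{"wx":0,"wy":0,"wz":0,"x":0,"y":0,"z":-0.3,"gripper":1},{"wx":0,"wy":0,"wz":0,"x":0,"y":0,"z":0,"gripper":1},{"wx":0,"wy":0,"wz":0,"x":0,"y":0,"z":0,"gripper":1}]'
```

```text
t: 38.42
tool_pos: [0.4807, -0.2042, 0.0613]
tcp_rot: [-180.0, 0.0, 7.0]
wrist_force: [-1.0, 0.5, 1.6]
grip_width: 0.126
finger_force: 58.9
```

```bash
python3 -m pendant '[{"wx":0,"wy":0,"wz":0.17,"x":0,"y":0,"z":0,"gripper":1},{"wx":0,"wy":0,"wz":0.175,"x":0,"y":0,"z":0,"gripper":1},{"wx":0,"wy":0,"wz":0.175,"x":0,"y":0,"z":0,"gripper":1},{"wx":0,"wy":0,"wz":0.175,"x":0,"y":0,"z":0,"gripper":1},{"wx":0,"wy":0,"wz":0.175,"x":0,"y":0,"z":0,"gripper":1},{"wx":0,"wy":0,"wz":0.175,"x":0,"y":0,"z":0,"gripper":1},{"wx":0,"wy":0,"wz":0.175,"x":0,"y":0,"z":0,"gripper":1},{"wx":0,"wy":0,"wz":0.175,"x":0,"y":0,"z":0,"gripper":1}]'
python3 -m pendant '[{"wx":0,"wy":0,"wz":0.175,"x":0,"y":0,"z":0,"gripper":1},{"wx":0,"wy":0,"wz":0,"x":0,"y":0,"z":-0.05,"gripper":1},{"wx":0,"wy":0,"wz":0,"x":0,"y":0,"z":0,"gripper":1},{"wx":0,"wy":0,"wz":0,"x":0,"y":0,"z":0,"gripper":1}]'
```

```text
t: 39.42
tool_pos: [0.481, -0.2044, 0.0613]
tcp_rot: [180.0, -0.0, 87.2]
wrist_force: [-0.3, -0.8, -0.3]
grip_width: 0.129
finger_force: 58.8
t: 39.92
tool_pos: [0.4811, -0.2044, 0.0613]
tcp_rot: [180.0, 0.0, 96.8]
wrist_force: [-0.6, 0.7, 5.6]
grip_width: 0.128
finger_force: 59.8
```

```bash
python3 -m pendant '[{"wx":0,"wy":0,"wz":0,"x":0,"y":0,"z":0,"gripper":0.4},{"wx":0,"wy":0,"wz":0,"x":0,"y":0,"z":0,"gripper":0.4},{"wx":0,"wy":0,"wz":0,"x":0,"y":0,"z":3,"gripper":0.4},{"wx":0,"wy":0,"wz":0,"x":0,"y":0,"z":5,"gripper":0.4},{"wx":0,"wy":0,"wz":0.05,"x":0.3,"y":3,"z":1,"gripper":0.4},{"wx":0,"wy":0,"wz":0.1,"x":0.4,"y":4,"z":0,"gripper":0.4},{"wx":0,"wy":0,"wz":0.1,"x":0.4,"y":5,"z":0,"gripper":0.4},{"wx":0,"wy":0,"wz":0.1,"x":0.4,"y":5,"z":0,"gripper":0.4}]'
python3 -m pendant '[{"wx":0,"wy":0,"wz":0.1,"x":0.4,"y":5,"z":0,"gripper":0.4},{"wx":0,"wy":0,"wz":0.1,"x":0.4,"y":4.5,"z":0,"gripper":0.4},{"wx":0,"wy":0,"wz":0.15,"x":0.6,"y":4,"z":-1,"gripper":0.4},{"wx":0,"wy":0,"wz":0.152,"x":0.6,"y":3.2,"z":-2,"gripper":0.4},{"wx":0,"wy":0,"wz":0,"x":0,"y":0,"z":-2,"gripper":0.4},{"wx":0,"wy":0,"wz":0,"x":0,"y":0,"z":0,"gripper":0.4},{"wx":0,"wy":0,"wz":0,"x":0,"y":0,"z":0,"gripper":0.4}]'
python3 wkey.py
```

```text
t: 40.92
tool_pos: [0.4951, -0.0321, 0.1503]
tcp_rot: [-180.0, -0.0, 117.2]
wrist_force: [0.1, -0.8, -0.1]
grip_width: 0.599
finger_force: 0.0
t: 41.8
tool_pos: [0.5157, 0.1318, 0.101]
tcp_rot: [-180.0, 0.0, 145.6]
wrist_force: [1.0, -0.3, 1.0]
grip_width: 0.601
finger_force: 0.0
wkey [220. 135.] 645 [0.4511 0.1399 0.0666] [array([451.2, 139.2]), array([12.3, 31.8]), np.float64(59.5)]
wkey [260. 202.] 494 [0.5146 0.1342 0.0667] [array([515.5, 133.3]), array([11.2, 31.8]), np.float64(56.0)]
[0.516  0.1319 0.1013] [180.    0.  145.6] [ 28.  37. -65. 107.  38.  62.   2.]
```

```bash
python3 -m pendant '[{"wx":0,"wy":0,"wz":0.005,"x":-0.04,"y":0.13,"z":-3,"gripper":0.4},{"wx":0,"wy":0,"wz":0,"x":0,"y":0,"z":-3,"gripper":0.4},{"wx":0,"wy":0,"wz":0,"x":0,"y":0,"z":-2,"gripper":0.4},{"wx":0,"wy":0,"wz":0,"x":0,"y":0,"z":-1.6,"gripper":0.4},{"wx":0,"wy":0,"wz":0,"x":0,"y":0,"z":0,"gripper":0.4},{"wx":0,"wy":0,"wz":0,"x":0,"y":0,"z":0,"gripper":1},{"wx":0,"wy":0,"wz":0,"x":0,"y":0,"z":0,"gripper":1},{"wx":0,"wy":0,"wz":0,"x":0,"y":0,"z":0,"gripper":1}]' 60
python3 -m pendant '[{"wx":0,"wy":0,"wz":0,"x":0,"y":0,"z":0,"gripper":1},{"wx":0,"wy":0,"wz":0,"x":0,"y":0,"z":0,"gripper":1}]'
python3 -c "
from h import *;print(status.state()['joints'].round(0))"
```

```text
t: 42.85
tool_pos: [0.5159, 0.1343, 0.0057]
tcp_rot: [179.9, 0.1, 146.0]
wrist_force: [-1.3, -1.2, 5.8]
grip_width: 0.126
finger_force: 58.7
t: 43.1
tool_pos: [0.5159, 0.1343, 0.0057]
tcp_rot: [180.0, 0.1, 146.0]
wrist_force: [-0.2, -1.6, 6.6]
grip_width: 0.131
finger_force: 58.7
[ 22.  43. -58. 111.  47.  53.  -4.]
```

```bash
python3 -m pendant '[{"wx":0,"wy":0,"wz":0,"x":0,"y":0,"z":3,"gripper":1},{"wx":0,"wy":0,"wz":0,"x":0,"y":0,"z":5,"gripper":1},{"wx":0,"wy":0,"wz":0,"x":0,"y":0,"z":5,"gripper":1},{"wx":0,"wy":0,"wz":0.05,"x":-0.2,"y":-3,"z":2.5,"gripper":1},{"wx":0,"wy":0,"wz":0.08,"x":-0.3,"y":-4.5,"z":0,"gripper":1},{"wx":0,"wy":0,"wz":0.08,"x":-0.3,"y":-5,"z":0,"gripper":1},{"wx":0,"wy":0,"wz":0.08,"x":-0.3,"y":-5,"z":0,"gripper":1},{"wx":0,"wy":0,"wz":0.08,"x":-0.3,"y":-5,"z":0,"gripper":1}]'
python3 -m pendant '[{"wx":0,"wy":0,"wz":0.08,"x":-0.3,"y":-5,"z":0,"gripper":1},{"wx":0,"wy":0,"wz":0.08,"x":-0.3,"y":-5,"z":0,"gripper":1},{"wx":0,"wy":0,"wz":0.09,"x":-0.4,"y":-4.5,"z":0,"gripper":1},{"wx":0,"wy":0,"wz":0.096,"x":-0.43,"y":-3.3,"z":0,"gripper":1},{"wx":0,"wy":0,"wz":0,"x":0,"y":0,"z":-3,"gripper":1},{"wx":0,"wy":0,"wz":0,"x":0,"y":0,"z":-3.5,"gripper":1},{"wx":0,"wy":0,"wz":0,"x":0,"y":0,"z":0,"gripper":1},{"wx":0,"wy":0,"wz":0,"x":0,"y":0,"z":0,"gripper":1}]'
python3 -c "
from h import *;print(status.state()['joints'].round(0))"
```

```text
t: 44.1
tool_pos: [0.5009, -0.0928, 0.16]
tcp_rot: [-180.0, 0.0, 167.4]
wrist_force: [0.4, 0.8, -1.6]
grip_width: 0.126
finger_force: 58.5
t: 45.1
tool_pos: [0.4877, -0.2687, 0.0961]
tcp_rot: [-180.0, 0.1, -172.9]
wrist_force: [0.2, 0.7, -1.4]
grip_width: 0.129
finger_force: 58.6
[ 74.  47. -76. 104.  49.  70.  80.]
```

```bash
python3 -m pendant '[{"wx":0,"wy":0,"wz":0,"x":0,"y":-0.02,"z":-1.2,"gripper":1},{"wx":0,"wy":0,"wz":0,"x":0,"y":0,"z":-0.5,"gripper":1},{"wx":0,"wy":0,"wz":0,"x":0,"y":0,"z":-0.4,"gripper":1},{"wx":0,"wy":0,"wz":0,"x":0,"y":0,"z":0,"gripper":1},{"wx":0,"wy":0,"wz":0,"x":0,"y":0,"z":0,"gripper":1}]'
python3 -c "
from h import *;print(status.state()['joints'].round(0))"
```

```text
t: 45.72
tool_pos: [0.4871, -0.2691, 0.074]
tcp_rot: [180.0, 0.0, -172.9]
wrist_force: [-0.5, -0.3, -0.7]
grip_width: 0.129
finger_force: 58.6
[ 73.  48. -74. 105.  50.  68.  79.]
```

```bash
python3 -m pendant '[{"wx":0,"wy":0,"wz":0,"x":0.06,"y":0,"z":-0.6,"gripper":1},{"wx":0,"wy":0,"wz":0,"x":0,"y":0,"z":-0.4,"gripper":1},{"wx":0,"wy":0,"wz":0,"x":0,"y":0,"z":-0.3,"gripper":1},{"wx":0,"wy":0,"wz":0,"x":0,"y":0,"z":0,"gripper":1},{"wx":0,"wy":0,"wz":0,"x":0,"y":0,"z":0,"gripper":1}]'
python3 -m pendant '[{"wx":0,"wy":0,"wz":-0.1,"x":0,"y":0,"z":0,"gripper":1},{"wx":0,"wy":0,"wz":-0.175,"x":0,"y":0,"z":0,"gripper":1},{"wx":0,"wy":0,"wz":-0.175,"x":0,"y":0,"z":0,"gripper":1}]'
python3 -c "
from h import *;print(status.state()['joints'].round(0))"
```

```text
t: 46.35
tool_pos: [0.4877, -0.2691, 0.0608]
tcp_rot: [180.0, 0.0, -172.9]
wrist_force: [-0.1, 0.8, 1.0]
grip_width: 0.128
finger_force: 58.8
t: 46.72
tool_pos: [0.4877, -0.2691, 0.0607]
tcp_rot: [180.0, 0.0, 160.9]
wrist_force: [-0.5, -0.4, -0.7]
grip_width: 0.127
finger_force: 58.6
[ 70.  45. -68. 106.  48.  64.  55.]
```

```bash
python3 -m pendant '[{"wx":0,"wy":0,"wz":-0.175,"x":0,"y":0,"z":0,"gripper":1},{"wx":0,"wy":0,"wz":-0.175,"x":0,"y":0,"z":0,"gripper":1},{"wx":0,"wy":0,"wz":-0.175,"x":0,"y":0,"z":0,"gripper":1},{"wx":0,"wy":0,"wz":-0.175,"x":0,"y":0,"z":0,"gripper":1},{"wx":0,"wy":0,"wz":-0.175,"x":0,"y":0,"z":0,"gripper":1},{"wx":0,"wy":0,"wz":-0.175,"x":0,"y":0,"z":0,"gripper":1},{"wx":0,"wy":0,"wz":-0.07,"x":0,"y":0,"z":-0.07,"gripper":1},{"wx":0,"wy":0,"wz":0,"x":0,"y":0,"z":0,"gripper":1}]'
python3 -m pendant '[{"wx":0,"wy":0,"wz":0,"x":0,"y":0,"z":0,"gripper":1}]'
python3 -c "
from h import *;print(status.state()['joints'].round(0))"
```

```text
t: 47.72
tool_pos: [0.4881, -0.269, 0.0607]
tcp_rot: [180.0, 0.0, 97.1]
wrist_force: [-0.2, 0.2, 6.5]
grip_width: 0.132
finger_force: 59.4
t: 47.85
tool_pos: [0.4881, -0.269, 0.0607]
tcp_rot: [180.0, 0.0, 97.2]
wrist_force: [-1.2, 1.5, 7.1]
grip_width: 0.127
finger_force: 59.6
[ 63.  38. -55. 106.  37.  56.  -1.]
```

```bash
python3 -m pendant '[{"wx":0,"wy":0,"wz":0,"x":0,"y":0,"z":0,"gripper":0.4},{"wx":0,"wy":0,"wz":0,"x":0,"y":0,"z":0,"gripper":0.4},{"wx":0,"wy":0,"wz":0,"x":0,"y":0,"z":3,"gripper":0.4},{"wx":0,"wy":0,"wz":0,"x":0,"y":0,"z":5,"gripper":0.4},{"wx":0,"wy":0,"wz":0.1,"x":-0.4,"y":3,"z":1,"gripper":0.4},{"wx":0,"wy":0,"wz":0.1,"x":-0.4,"y":4,"z":0,"gripper":0.4},{"wx":0,"wy":0,"wz":0.1,"x":-0.4,"y":5,"z":0,"gripper":0.4},{"wx":0,"wy":0,"wz":0.1,"x":-0.4,"y":5,"z":0,"gripper":0.4}]'
python3 -m pendant '[{"wx":0,"wy":0,"wz":0.1,"x":-0.4,"y":5,"z":0,"gripper":0.4},{"wx":0,"wy":0,"wz":0.1,"x":-0.4,"y":5,"z":0,"gripper":0.4},{"wx":0,"wy":0,"wz":0.1,"x":-0.4,"y":5,"z":0,"gripper":0.4},{"wx":0,"wy":0,"wz":0.1,"x":-0.4,"y":4.5,"z":-1,"gripper":0.4},{"wx":0,"wy":0,"wz":0.116,"x":-0.5,"y":4.3,"z":-2,"gripper":0.4},{"wx":0,"wy":0,"wz":0,"x":0,"y":0,"z":-2,"gripper":0.4},{"wx":0,"wy":0,"wz":0,"x":0,"y":0,"z":0,"gripper":0.4},{"wx":0,"wy":0,"wz":0,"x":0,"y":0,"z":0,"gripper":0.4}]'
python3 wkey.py
```

```text
t: 48.85
tool_pos: [0.4712, -0.098, 0.1501]
tcp_rot: [180.0, 0.0, 120.2]
wrist_force: [0.3, 0.6, 0.6]
grip_width: 0.604
finger_force: 0.0
t: 49.85
tool_pos: [0.451, 0.1377, 0.1003]
tcp_rot: [-180.0, 0.0, 149.5]
wrist_force: [0.3, -0.5, 0.1]
grip_width: 0.602
finger_force: 0.0
wkey [260. 202.] 503 [0.4498 0.1398 0.0666] [array([450.7, 139.3]), array([11.3, 31.4]), np.float64(59.3)]
[0.4512 0.1378 0.1006] [180.    0.  149.5] [ 31.  33. -71. 115.  37.  59.   2.]
```

```bash
python3 -m pendant '[{"wx":0,"wy":0,"wz":0,"x":-0.04,"y":0.12,"z":-3,"gripper":0.4},{"wx":0,"wy":0,"wz":0,"x":0,"y":0,"z":-3,"gripper":0.4},{"wx":0,"wy":0,"wz":0,"x":0,"y":0,"z":-2,"gripper":0.4},{"wx":0,"wy":0,"wz":0,"x":0,"y":0,"z":-1.5,"gripper":0.4},{"wx":0,"wy":0,"wz":0,"x":0,"y":0,"z":0,"gripper":0.4},{"wx":0,"wy":0,"wz":0,"x":0,"y":0,"z":0,"gripper":1},{"wx":0,"wy":0,"wz":0,"x":0,"y":0,"z":0,"gripper":1},{"wx":0,"wy":0,"wz":0,"x":0,"y":0,"z":0,"gripper":1}]' 60
python3 -m pendant '[{"wx":0,"wy":0,"wz":0,"x":0,"y":0,"z":0,"gripper":1},{"wx":0,"wy":0,"wz":0,"x":0,"y":0,"z":0,"gripper":1}]'
python3 -c "
from h import *;print(status.state()['joints'].round(0))"
```

```text
t: 50.9
tool_pos: [0.4508, 0.1401, 0.0059]
tcp_rot: [180.0, 0.1, 149.6]
wrist_force: [-0.4, -0.5, 6.5]
grip_width: 0.125
finger_force: 58.5
t: 51.15
tool_pos: [0.4508, 0.1401, 0.0059]
tcp_rot: [180.0, 0.1, 149.6]
wrist_force: [-1.0, -1.1, 5.4]
grip_width: 0.13
finger_force: 58.5
[ 24.  40. -62. 119.  48.  50.  -7.]
```

```bash
python3 -m pendant '[{"wx":0,"wy":0,"wz":0,"x":0,"y":0,"z":3,"gripper":1},{"wx":0,"wy":0,"wz":-0.109,"x":0,"y":0,"z":5,"gripper":1},{"wx":0,"wy":0,"wz":-0.17,"x":0,"y":0,"z":5,"gripper":1},{"wx":0,"wy":0,"wz":-0.17,"x":0.3,"y":-3,"z":2.5,"gripper":1},{"wx":0,"wy":0,"wz":-0.17,"x":0.4,"y":-4,"z":0,"gripper":1},{"wx":0,"wy":0,"wz":-0.17,"x":0.4,"y":-4.5,"z":0,"gripper":1},{"wx":0,"wy":0,"wz":-0.17,"x":0.4,"y":-4.5,"z":0,"gripper":1},{"wx":0,"wy":0,"wz":-0.17,"x":0.4,"y":-4.5,"z":0,"gripper":1}]'
python3 -m pendant '[{"wx":0,"wy":0,"wz":-0.17,"x":0.4,"y":-4.5,"z":0,"gripper":1},{"wx":0,"wy":0,"wz":-0.17,"x":0.4,"y":-4.5,"z":0,"gripper":1},{"wx":0,"wy":0,"wz":-0.17,"x":0.4,"y":-4.5,"z":0,"gripper":1},{"wx":0,"wy":0,"wz":-0.17,"x":0.4,"y":-4.5,"z":0,"gripper":1},{"wx":0,"wy":0,"wz":-0.17,"x":0.4,"y":-4,"z":0,"gripper":1},{"wx":0,"wy":0,"wz":-0.17,"x":0.4,"y":-3,"z":0,"gripper":1},{"wx":0,"wy":0,"wz":-0.17,"x":0.2,"y":-1.9,"z":0,"gripper":1},{"wx":0,"wy":0,"wz":-0.17,"x":0,"y":0,"z":0,"gripper":1}]'
python3 -m pendant '[{"wx":0,"wy":0,"wz":0,"x":0,"y":0,"z":0,"gripper":1},{"wx":0,"wy":0,"wz":0,"x":0,"y":0,"z":0,"gripper":1}]'
python3 -c "
from h import *;print(status.state()['joints'].round(0))"
```

```text
t: 52.15
tool_pos: [0.4691, -0.0665, 0.1605]
tcp_rot: [180.0, 0.0, 84.6]
wrist_force: [-0.2, 0.1, -1.1]
grip_width: 0.124
finger_force: 58.6
t: 53.15
tool_pos: [0.4947, -0.3358, 0.1599]
tcp_rot: [180.0, 0.0, 6.5]
wrist_force: [-0.2, 0.5, -0.5]
grip_width: 0.127
finger_force: 58.6
t: 53.4
tool_pos: [0.4953, -0.3335, 0.1603]
tcp_rot: [180.0, -0.0, 7.2]
wrist_force: [-0.1, 0.2, -0.5]
grip_width: 0.129
finger_force: 58.6
[ 55.  27. -35.  96.  17.  62. -68.]
```

```bash
python3 -m pendant '[{"wx":0,"wy":0,"wz":-0.003,"x":0.08,"y":0,"z":-3,"gripper":1},{"wx":0,"wy":0,"wz":0,"x":0,"y":0,"z":-3,"gripper":1},{"wx":0,"wy":0,"wz":0,"x":0,"y":0,"z":-0.8,"gripper":1},{"wx":0,"wy":0,"wz":0,"x":0,"y":0,"z":0,"gripper":1},{"wx":0,"wy":0,"wz":0,"x":0,"y":0,"z":-0.9,"gripper":1},{"wx":0,"wy":0,"wz":0,"x":0,"y":0,"z":-0.5,"gripper":1},{"wx":0,"wy":0,"wz":0,"x":0,"y":0,"z":-0.4,"gripper":1},{"wx":0,"wy":0,"wz":0,"x":0,"y":0,"z":0,"gripper":1}]'
```

```text
t: 54.4
tool_pos: [0.4958, -0.3339, 0.0738]
tcp_rot: [-180.0, 0.0, 6.8]
wrist_force: [-0.2, -0.3, -0.9]
grip_width: 0.13
finger_force: 58.6
```

Seated position is a reported 0.0609.

```bash
python3 -m pendant '[{"wx":0,"wy":0,"wz":0,"x":0.02,"y":0.03,"z":-0.6,"gripper":1},{"wx":0,"wy":0,"wz":0,"x":0,"y":0,"z":-0.4,"gripper":1},{"wx":0,"wy":0,"wz":0,"x":0,"y":0,"z":-0.3,"gripper":1},{"wx":0,"wy":0,"wz":0,"x":0,"y":0,"z":0,"gripper":1},{"wx":0,"wy":0,"wz":0,"x":0,"y":0,"z":0,"gripper":1}]'
python3 -m pendant '[{"wx":0,"wy":0,"wz":0.1,"x":0,"y":0,"z":0,"gripper":1},{"wx":0,"wy":0,"wz":0.175,"x":0,"y":0,"z":0,"gripper":1},{"wx":0,"wy":0,"wz":0.175,"x":0,"y":0,"z":0,"gripper":1},{"wx":0,"wy":0,"wz":0.175,"x":0,"y":0,"z":0,"gripper":1},{"wx":0,"wy":0,"wz":0.175,"x":0,"y":0,"z":0,"gripper":1},{"wx":0,"wy":0,"wz":0.175,"x":0,"y":0,"z":0,"gripper":1},{"wx":0,"wy":0,"wz":0.175,"x":0,"y":0,"z":0,"gripper":1},{"wx":0,"wy":0,"wz":0.175,"x":0,"y":0,"z":0,"gripper":1}]'
python3 -m pendant '[{"wx":0,"wy":0,"wz":0.175,"x":0,"y":0,"z":0,"gripper":1},{"wx":0,"wy":0,"wz":0.074,"x":0,"y":0,"z":-0.07,"gripper":1},{"wx":0,"wy":0,"wz":0,"x":0,"y":0,"z":0,"gripper":1},{"wx":0,"wy":0,"wz":0,"x":0,"y":0,"z":0,"gripper":1}]'
```

```text
t: 55.02
tool_pos: [0.4962, -0.3337, 0.061]
tcp_rot: [-180.0, -0.0, 6.8]
wrist_force: [0.6, 0.1, -0.4]
grip_width: 0.128
finger_force: 58.8
t: 56.02
tool_pos: [0.4953, -0.3335, 0.061]
tcp_rot: [-179.9, -0.0, 83.0]
wrist_force: [-3.3, 1.2, 2.0]
grip_width: 0.13
finger_force: 59.0
t: 56.52
tool_pos: [0.4955, -0.3334, 0.061]
tcp_rot: [-179.9, -0.0, 97.0]
wrist_force: [-5.0, 2.6, 8.8]
grip_width: 0.132
finger_force: 60.0
```

```bash
python3 -m pendant '[{"wx":0,"wy":0,"wz":0,"x":0,"y":0,"z":0,"gripper":0.4},{"wx":0,"wy":0,"wz":0,"x":0,"y":0,"z":0,"gripper":0.4},{"wx":0,"wy":0,"wz":0,"x":0,"y":0,"z":3,"gripper":0.4},{"wx":0,"wy":0,"wz":0,"x":0,"y":0,"z":5,"gripper":0.4},{"wx":0,"wy":0,"wz":0,"x":0,"y":0,"z":5,"gripper":0.4},{"wx":0,"wy":0,"wz":0,"x":-1,"y":2,"z":4,"gripper":0.2},{"wx":0,"wy":0,"wz":0,"x":-2,"y":4,"z":3,"gripper":0.2},{"wx":0,"wy":0,"wz":0,"x":-2,"y":4,"z":3,"gripper":0.2}]'
python3 -m pendant '[{"wx":0,"wy":0,"wz":0,"x":0,"y":4,"z":0,"gripper":0.2},{"wx":0,"wy":0,"wz":0,"x":0,"y":0,"z":0,"gripper":0.2},{"wx":0,"wy":0,"wz":0,"x":0,"y":0,"z":0,"gripper":0.2}]'
python3 - <<'E'
from h import *
P=[]
for n in("top","side"):
    p=cams.grab_frame(n); W=cloud(p); P.append(p["frame"])
    m=((W[...,2]>.105)&(W[...,2]<.128)&(W[...,0]<.512)&(W[...,0]>.44)&(W[...,1]<-.09)&(W[...,1]>-.38)).astype(np.uint8)
    k,l,s,c=cv2.connectedComponentsWithStats(m)
    for i in range(1,k):
        if s[i,4]>10: Q=W[l==i]; print(n,c[i].round(),s[i,4],Q.mean(0).round(4),cv2.minAreaRect((Q[:,:2]*1000).astype(np.float32)))
    for d in cams.place_of(p,"thimble_top")[:1]: print(n,world(p,d["xy"],.178).round(4),d["confidence"])
a=cv2.resize(P[0][140:245,290:440],(400,280));b=cv2.resize(P[1][80:190,230:390],(400,280))
cv2.imwrite("pics/chk2.png",cv2.resize(np.hstack([a,b]),(800,280)))
E
python3 box.py
```

```text
t: 57.52
tool_pos: [0.4459, -0.2326, 0.2912]
tcp_rot: [180.0, -0.0, 97.0]
wrist_force: [-0.1, -0.1, 1.4]
grip_width: 0.801
finger_force: 0.0
t: 57.9
tool_pos: [0.4461, -0.1945, 0.2903]
tcp_rot: [-180.0, 0.0, 97.0]
wrist_force: [0.0, 0.4, -0.5]
grip_width: 0.793
finger_force: 0.0
top [387. 219.] 65 [ 0.4868 -0.2669  0.1199] ((487.1378479003906, -268.7018127441406), (11.98867416381836, 32.50600814819336), 9.370601654052734)
top [364. 221.] 66 [ 0.4798 -0.2028  0.1207] ((480.29827880859375, -204.17294311523438), (11.811521530151367, 32.049922943115234), 6.6554718017578125)
top [340. 224.] 61 [ 0.4707 -0.1381  0.1207] ((471.152099609375, -139.2025146484375), (11.798157691955566, 33.33250045776367), 6.741840362548828)
top [ 0.6035 -0.2156  0.178 ] 0.71
side [342. 108.] 43 [ 0.4934 -0.327   0.1174] ((494.3392028808594, -330.0079040527344), (11.174488067626953, 39.32145309448242), 7.695061206817627)
side [335. 120.] 50 [ 0.4863 -0.2619  0.1171] ((487.2893371582031, -266.1774597167969), (12.746065139770508, 35.082054138183594), 3.8200151920318604)
side [329. 131.] 53 [ 0.4793 -0.1979  0.1178] ((481.1228332519531, -200.3327178955078), (12.775928497314453, 37.35497283935547), 7.172569274902344)
side [322. 145.] 55 [ 0.4701 -0.1314  0.1179] ((471.6894226074219, -136.98165893554688), (12.814475059509277, 37.04026794433594), 6.8564019203186035)
side [ 0.6112 -0.2339  0.178 ] 0.55
blue [ 66. 171.] 149 0.1253 ((606.9906005859375, 613.4828491210938), (125.29212188720703, 29.427440643310547), 0.5338561534881592)
blue [396. 171.] 487 0.1306 ((614.392333984375, -294.828369140625), (85.10913848876953, 48.78739547729492), 6.796698570251465)
blue [340. 180.] 611 0.1304 ((591.4545288085938, -141.68113708496094), (97.2974624633789, 48.175506591796875), 6.670541763305664)
```

View pics/chk2.png

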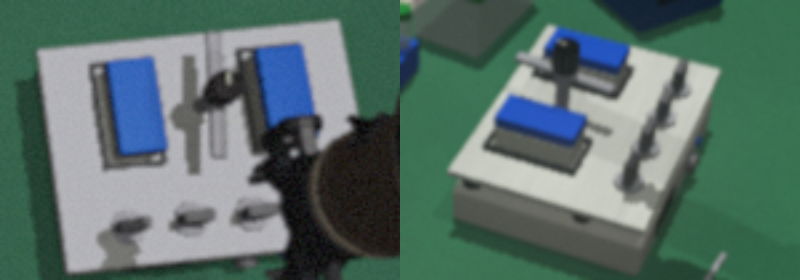

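All four keys are locked, with their tabs along the shaker's y and their tops at 0.122, and both boxes are flat. Now the thimble.

```bash
python3 -m pendant '[{"wx":0,"wy":0,"wz":0.1,"x":2,"y":-0.5,"z":0,"gripper":0.3},{"wx":0,"wy":0,"wz":0.1,"x":3.5,"y":-0.5,"z":0,"gripper":0.3},{"wx":0,"wy":0,"wz":0.1,"x":4,"y":-0.75,"z":0,"gripper":0.3},{"wx":0,"wy":0,"wz":0.1,"x":3.7,"y":-0.5,"z":0,"gripper":0.3},{"wx":0,"wy":0,"wz":0,"x":2.5,"y":-0.5,"z":0,"gripper":0.3},{"wx":0,"wy":0,"wz":0,"x":0,"y":0,"z":0,"gripper":0.3},{"wx":0,"wy":0,"wz":0,"x":0,"y":0,"z":0,"gripper":0.3}]' 30
python3 - <<'E'
from h import *
for n in("wrist","side"):
    p=cams.grab_frame(n); W=cloud(p)
    m=(W[...,2]>.168)&(W[...,2]<.185)&(abs(W[...,0]-.603)<.03)&(abs(W[...,1]+.222)<.03)
    Q=W[m]; print(n,m.sum(),Q.mean(0).round(4),cv2.minAreaRect((Q[:,:2]*1000).astype(np.float32)),cv2.minEnclosingCircle((Q[:,:2]*1000).astype(np.float32)))
    for d in cams.place_of(p,"thimble_top")[:1]: print(n,world(p,d["xy"],.178).round(4),d["confidence"])
s=status.state(); print(s["tool_pos"],s["tcp_rot"],s["joints"].round(0))
E
```

```text
t: 59.02
tool_pos: [0.6028, -0.221, 0.2899]
tcp_rot: [-180.0, -0.1, 119.9]
wrist_force: [-0.1, 0.1, 0.6]
grip_width: 0.694
finger_force: 0.0
wrist 628 [ 0.6024 -0.2198  0.1775] ((602.8189697265625, -220.55877685546875), (32.29000473022461, 31.230337142944336), 43.795040130615234) ((603.1220092773438, -221.0400848388672), 16.59999656677246)
wrist [ 0.6053 -0.223   0.178 ] 0.8
side 81 [ 0.6009 -0.214   0.1764] ((601.26904296875, -217.4198760986328), (30.00366973876953, 33.09609603881836), 13.1087007522583) ((603.8255615234375, -217.51242065429688), 18.051952362060547)
side [ 0.4694 -0.227   0.178 ] 0.59
[ 0.60259876 -0.22153441  0.29077611] [-1.79982691e+02  4.31139184e-02  1.19875681e+02] [ 55.  35. -65.  78.  32.  86.  22.]
```

```bash
python3 -m pendant '[{"wx":0,"wy":0,"wz":0,"x":0.03,"y":0.04,"z":-4,"gripper":0.3},{"wx":0,"wy":0,"wz":0,"x":0,"y":0,"z":-4,"gripper":0.3},{"wx":0,"wy":0,"wz":0,"x":0,"y":0,"z":-4,"gripper":0.3},{"wx":0,"wy":0,"wz":0,"x":0,"y":0,"z":-3,"gripper":0.3},{"wx":0,"wy":0,"wz":0,"x":0,"y":0,"z":-2.3,"gripper":0.3},{"wx":0,"wy":0,"wz":0,"x":0,"y":0,"z":0,"gripper":0.3},{"wx":0,"wy":0,"wz":0,"x":0,"y":0,"z":0,"gripper":0.3}]' 30
python3 -m pendant '[{"wx":0,"wy":0,"wz":0,"x":0,"y":0,"z":0,"gripper":1},{"wx":0,"wy":0,"wz":0,"x":0,"y":0,"z":0,"gripper":1},{"wx":0,"wy":0,"wz":0,"x":0,"y":0,"z":0,"gripper":1},{"wx":0,"wy":0,"wz":0,"x":0,"y":0,"z":0,"gripper":1}]'
python3 -c "
from h import *;print(status.state()['joints'].round(0))"
```

```text
t: 60.1
tool_pos: [0.6042, -0.2208, 0.1187]
tcp_rot: [179.9, 0.1, 119.9]
wrist_force: [0.4, 0.8, 0.4]
grip_width: 0.701
finger_force: 0.0
t: 60.6
tool_pos: [0.6032, -0.2214, 0.1188]
tcp_rot: [-179.9, 0.1, 119.9]
wrist_force: [-4.9, -0.4, 8.1]
grip_width: 0.362
finger_force: 29.6
[ 53.  43. -60.  91.  39.  69.  16.]
```

Gripped at 31 mm. Turning clockwise 115° in two moves.

```bash
python3 -m pendant '[{"wx":0,"wy":0,"wz":-0.08,"x":0,"y":0,"z":0,"gripper":1},{"wx":0,"wy":0,"wz":-0.12,"x":0,"y":0,"z":0,"gripper":1},{"wx":0,"wy":0,"wz":-0.12,"x":0,"y":0,"z":0,"gripper":1},{"wx":0,"wy":0,"wz":-0.12,"x":0,"y":0,"z":0,"gripper":1},{"wx":0,"wy":0,"wz":-0.12,"x":0,"y":0,"z":0,"gripper":1},{"wx":0,"wy":0,"wz":-0.12,"x":0,"y":0,"z":0,"gripper":1},{"wx":0,"wy":0,"wz":-0.12,"x":0,"y":0,"z":0,"gripper":1},{"wx":0,"wy":0,"wz":-0.12,"x":0,"y":0,"z":0,"gripper":1}]'
python3 -m pendant '[{"wx":0,"wy":0,"wz":-0.12,"x":0,"y":0,"z":0,"gripper":1},{"wx":0,"wy":0,"wz":-0.12,"x":0,"y":0,"z":0,"gripper":1},{"wx":0,"wy":0,"wz":-0.12,"x":0,"y":0,"z":0,"gripper":1},{"wx":0,"wy":0,"wz":-0.12,"x":0,"y":0,"z":0,"gripper":1},{"wx":0,"wy":0,"wz":-0.12,"x":0,"y":0,"z":0,"gripper":1},{"wx":0,"wy":0,"wz":-0.12,"x":0,"y":0,"z":0,"gripper":1},{"wx":0,"wy":0,"wz":-0.12,"x":0,"y":0,"z":0,"gripper":1},{"wx":0,"wy":0,"wz":-0.12,"x":0,"y":0,"z":0,"gripper":1}]'
python3 -c "
from h import *;s=status.state();print(s['joints'].round(0),s['ft_torque'])"
```

```text
t: 61.6
tool_pos: [0.6034, -0.2214, 0.1189]
tcp_rot: [180.0, 0.1, 66.9]
wrist_force: [-4.1, -1.3, 6.0]
grip_width: 0.362
finger_force: 29.5
t: 62.6
tool_pos: [0.6034, -0.2215, 0.1188]
tcp_rot: [179.9, -0.0, 12.0]
wrist_force: [-2.6, -1.0, 5.7]
grip_width: 0.356
finger_force: 29.6
[ 40.  34. -36.  92.  22.  61. -80.] [-0.3199993   0.73536996  0.13723506]
```

```bash
python3 -m pendant '[{"wx":0,"wy":0,"wz":-0.12,"x":0,"y":0,"z":0,"gripper":1},{"wx":0,"wy":0,"wz":-0.12,"x":0,"y":0,"z":0,"gripper":1},{"wx":0,"wy":0,"wz":-0.12,"x":0,"y":0,"z":0,"gripper":1},{"wx":0,"wy":0,"wz":-0.12,"x":0,"y":0,"z":0,"gripper":1},{"wx":0,"wy":0,"wz":-0.12,"x":0,"y":0,"z":0,"gripper":1},{"wx":0,"wy":0,"wz":-0.12,"x":0,"y":0,"z":0,"gripper":1},{"wx":0,"wy":0,"wz":-0.12,"x":0,"y":0,"z":0,"gripper":1},{"wx":0,"wy":0,"wz":-0.12,"x":0,"y":0,"z":0,"gripper":1}]'
python3 -c "
from h import *;s=status.state();print(s['joints'].round(0),s['ft_torque'])"
python3 -m pendant '[{"wx":0,"wy":0,"wz":0,"x":0,"y":0,"z":0,"gripper":1},{"wx":0,"wy":0,"wz":0,"x":0,"y":0,"z":0,"gripper":0.3},{"wx":0,"wy":0,"wz":0,"x":0,"y":0,"z":0,"gripper":0.3},{"wx":0,"wy":0,"wz":0,"x":0,"y":0,"z":0,"gripper":0.3},{"wx":0,"wy":0,"wz":0,"x":0,"y":0,"z":4,"gripper":0.3},{"wx":0,"wy":0,"wz":0,"x":0,"y":0,"z":5,"gripper":0.3},{"wx":0,"wy":0,"wz":0.1,"x":-4,"y":2,"z":4,"gripper":0.3},{"wx":0,"wy":0,"wz":0.1,"x":-4,"y":3,"z":4,"gripper":0.3}]'
python3 -m pendant '[{"wx":0,"wy":0,"wz":0.15,"x":-4,"y":4,"z":0,"gripper":0.3},{"wx":0,"wy":0,"wz":0.15,"x":-3,"y":5,"z":0,"gripper":0.3},{"wx":0,"wy":0,"wz":0.15,"x":0,"y":5,"z":0,"gripper":0.3},{"wx":0,"wy":0,"wz":0.15,"x":0,"y":5,"z":0,"gripper":0.3},{"wx":0,"wy":0,"wz":0,"x":0,"y":3,"z":0,"gripper":0.3},{"wx":0,"wy":0,"wz":0,"x":0,"y":0,"z":0,"gripper":0.3}]'
python3 - <<'E'
from h import *
P=[cams.grab_frame(n) for n in("top","side")]
W=cloud(P[0]); m=(W[...,2]>.134)&(W[...,2]<.150)&(abs(W[...,0]-.603)<.08)&(abs(W[...,1]+.222)<.08)
Q=W[m]; print(m.sum(),cv2.minAreaRect((Q[:,:2]*1000).astype(np.float32)))
a=cv2.resize(P[0]["frame"][140:245,290:440],(400,280));b=cv2.resize(P[1]["frame"][80:190,230:390],(400,280))
cv2.imwrite("pics/fin.png",np.hstack([a,b]))
E
python3 box.py
```

```text
t: 63.6
tool_pos: [0.6033, -0.2217, 0.1188]
tcp_rot: [179.9, -0.1, -43.0]
wrist_force: [-4.1, -1.3, 5.6]
grip_width: 0.361
finger_force: 29.6
[  32.   31.  -23.   92.   14.   59. -129.] [-0.4334396   0.82168182  0.07888164]
t: 64.6
tool_pos: [0.5235, -0.1714, 0.2874]
tcp_rot: [-180.0, 0.0, -31.2]
wrist_force: [-0.0, -0.4, 1.3]
grip_width: 0.701
finger_force: 0.0
t: 65.35
tool_pos: [0.4542, 0.0512, 0.2868]
tcp_rot: [-180.0, -0.0, 3.3]
wrist_force: [0.5, -0.6, -0.6]
grip_width: 0.699
finger_force: 0.0
225 ((604.8837280273438, -225.81484985351562), (75.67200469970703, 149.71022033691406), 4.374413013458252)
blue [ 65. 172.] 158 0.1262 ((598.391845703125, 615.9686889648438), (54.85631561279297, 134.90296936035156), 77.89946746826172)
blue [397. 175.] 562 0.1304 ((608.0810546875, -295.7026672363281), (98.11339569091797, 48.61016082763672), 7.225956916809082)
blue [345. 176.] 210 0.1302 ((593.11474609375, -155.47325134277344), (96.79156494140625, 25.704214096069336), 11.652613639831543)
```

View pics/fin.png

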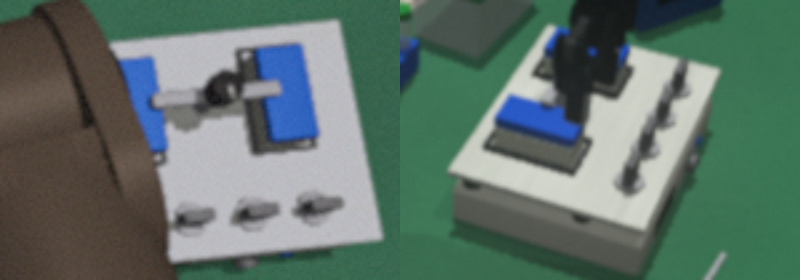

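The bar now lies across both boxes. I'll check its angle and the thimble mark from above with the wrist camera.

```bash
python3 -m pendant '[{"wx":0,"wy":0,"wz":0.02,"x":0.5,"y":-3,"z":3,"gripper":0.3},{"wx":0,"wy":0,"wz":0.02,"x":0.5,"y":-5,"z":3,"gripper":0.3},{"wx":0,"wy":0,"wz":0.02,"x":0.5,"y":-5,"z":2,"gripper":0.3},{"wx":0,"wy":0,"wz":0,"x":0.5,"y":-5,"z":1,"gripper":0.3},{"wx":0,"wy":0,"wz":0,"x":0.5,"y":-5,"z":0,"gripper":0.3},{"wx":0,"wy":0,"wz":0,"x":0.5,"y":-4,"z":0,"gripper":0.3},{"wx":0,"wy":0,"wz":0,"x":0,"y":-2,"z":0,"gripper":0.3},{"wx":0,"wy":0,"wz":0,"x":0,"y":0,"z":0,"gripper":0.3}]'
python3 - <<'E'
from h import *
p=cams.grab_frame("wrist"); W=cloud(p)
m=(W[...,2]>.134)&(W[...,2]<.150)&(abs(W[...,0]-.603)<.08)&(abs(W[...,1]+.222)<.08)
m&=(np.hypot(W[...,0]-.603,W[...,1]+.2215)>.02)
Q=W[m]; print(m.sum(),cv2.minAreaRect((Q[:,:2]*1000).astype(np.float32)))
cv2.imwrite("pics/fin2.png",cv2.resize(p["frame"][5:185,130:370],(800,600),interpolation=cv2.INTER_CUBIC))
E
```

```text
t: 66.5
tool_pos: [0.4838, -0.2427, 0.3759]
tcp_rot: [-179.9, 0.0, 6.3]
wrist_force: [-0.1, 0.3, 0.0]
grip_width: 0.698
finger_force: 0.0
785 ((603.4243774414062, -222.0211944580078), (16.272947311401367, 131.2425537109375), 7.208592414855957)
```

View pics/fin2.png

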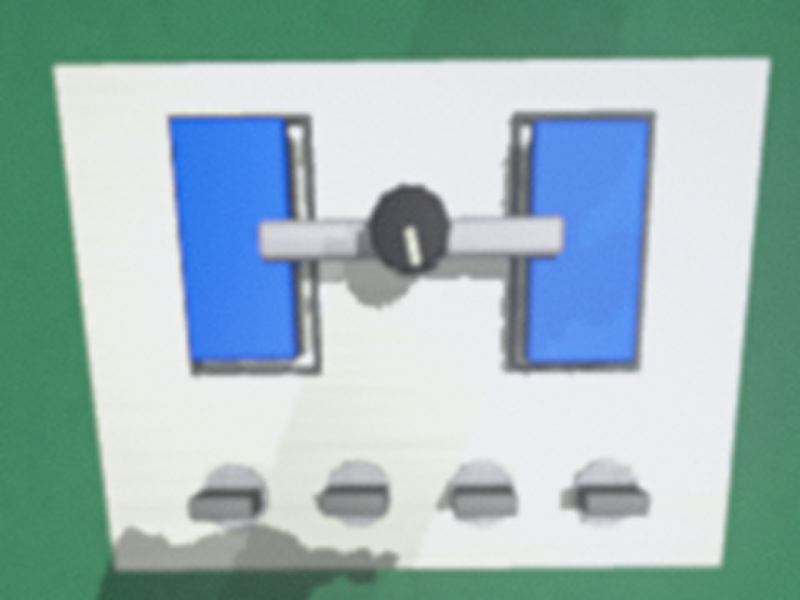

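The bar lies squarely across at its stop. The thimble mark has turned about 165°, roughly 80° past the stop, which is two full clicks. All keys are locked and both boxes are flat in their bays.

```bash
python3 -c "
from cell import r
print(r.job_done())"
```

```text
the job is handed in; nothing more can be done
None
```

I handed the job in at about 67 s of the 210 s limit. Both boxes are flat in their bays, all four keys are locked in the slots, the hold-down bar is at its stop, and the thimble slipped about 80° past it, which is two clicks.

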